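Open a spring gluing clamp with its T-key and hold it at the mark

TASK

Take the red T-key out of the rack, push its square end right down into the square recess of the black knob on the blue sliding jaw, and with the key pull the jaw open against its spring until the jaw's yellow pointer is level with the red mark, within about 5 mm. Finish while still gripping the key and holding the jaw there, steady, so that a workmate can lay a wooden block in the clamp; nothing is put down or let go. Pull by the key only, do not drag the jaw or knob with the gripper itself, and leave the blue key and the other things on the bench where they are.

Things in the scene. Friction and masses are not known exactly. Their poses are not given: they have to be found in the camera images.
- redkey_grip (a point): centre of the red bar of the loose T-key, 80 to 170 g. The bar is 18 mm thick (this point's x), 80 mm long (its y) and 18 mm high, with flat sides; grip it across its thickness at the middle. A steel shank, square, 9.5 mm across flats (sides along x and y; 7 mm in the last 3 mm), goes down from it. z is up. It starts upright in either hole of the rack, this point 94 mm above the bench.
- redkey_tip (a point): lower end of the red key's shank, on its axis, 79 mm below the bar's centre and 70 mm below the bar's underside. Same axes as the grip point. At the start it is 35 mm down in its hole.
- rack: fixed light wooden block 70 x 180 x 50 mm (x, y, z) with two square holes 12.5 mm wide and 35 mm deep at y = +50 and -50 mm; origin at the centre of its underside. The red and the blue key stand in them; lift a key straight up by more than 35 mm to free it.
- bluekey_grip (a point): centre of the blue bar (18 x 80 x 18 mm) of the other T-key, which has a round shank; it stands in the rack's other hole. Not needed; leave it.
- socket (a point): centre of the mouth of the square recess in the top of the round black knob (50 mm across, brass insert), level, z up, 64.5 mm above the bench. The recess is 13 mm wide (sides along this point's x and y), 20.5 mm deep, with a 2 mm chamfer; a key fully in has its bar's centre 58.5 mm above this point. The key fits at any quarter turn. It moves with the jaw.
- knob (a joint): swivel of the captive black knob on the jaw about its upright axis, rad, anticlockwise positive, 0 when square to the clamp, limits +-0.6; stiff (about 0.04 N m); starts up to 0.4 either way. It need not be turned.
- jaw (a joint): opening of the blue sliding jaw in m: 0 closed (where the spring returns it), up to 0.09. The spring pulls it shut with about 4 N when closed and 1 N more per 10 mm of opening.
- pointer (a point): outer end of the yellow pointer on the blue jaw (10 mm wide in x, black line along its middle), 27.5 mm above the bench, beside the jaw on its -y side. Axes as clamp. It moves with the jaw.
- mark (a point): top of the red clip (8 x 12 x 20 mm) standing beside the clamp's base at its -y edge, at the place to which the pointer must be pulled. Axes as clamp: the pointer is level with the mark when the two have the same position along x of the clamp. It lies 35 to 65 mm from the closed pointer; fixed during the job.
- clamp: base of the clamp, a plywood board 300 x 140 x 12 mm (x, y, z) fixed to the bench, with a dark wooden fixed jaw 46 mm high and a steel spring barrel at its +x end; origin at the centre of its underside. The blue sliding jaw (76 x 66 mm, top 40 mm above the bench) opens straight along -x of this body.
- block_c (a point): centre of a loose plywood block 50 x 24 x 18 mm on the bench between clamp and rack; leave it.
- glue_c (a point): centre of a white glue bottle, 52 mm in diameter, 150 mm high, standing; leave it.
- tin_c (a point): centre of an open metal tin, 72 mm in diameter, 70 mm high; leave it.
- sander_c (a point): centre of a cork sanding block 100 x 55 x 30 mm; leave it.
- screwdriver_grip (a point): handle of an orange screwdriver lying on the bench; leave it.
- offcut_c (a point): centre of a plywood offcut 90 x 30 x 18 mm; leave it.
There are look-alikes about, which are no part of the job. What is meant by the part that bears redkey_grip is not green or turquoise, and is the larger of those in its own colour.

How it is judged:
On the way, in this order (a step that is already met when the one before it is completed fails the run):
1. the red key's end is seated at least 14 mm deep in the knob's recess, upright (z of redkey_tip in the frame of socket below -0.014 m and horizontal distance between redkey_tip and socket below 0.006 m and angle between redkey_tip's own z axis and vertical below 0.2 rad), for 0.2 s.
2. with the key in the recess, the pointer is within 5 mm of the mark (all of step 1 and x of pointer in the frame of mark between -0.005 and 0.005 m), for 0.3 s.
At the end, for the whole second after the job is handed in: The red key stands in the knob's recess (at least 14 mm deep, within 6 mm of its axis, tilted less than 0.2 rad), gripped by the fingers (over 2 N) and pressing on the knob (over 2 N), and holds the jaw still with its pointer within 5 mm of the mark along the slide (all of step 2 and contact force between the fingers and redkey above 2 N and contact force between redkey and jaw above 2 N and velocity of joint jaw between -0.02 and 0.02 m/s); the arm keeps its last pose, push and grip.
It fails at once if the gripper or arm drags or presses the jaw or knob itself (over 5 N) (contact force between any of the arm, the fingers and jaw above 5 N).
It fails at once if the blue key or another bystander is moved by more than 30 mm (distance of any of bluekey_grip, block_c, glue_c, tin_c, sander_c, screwdriver_grip, offcut_c from where it was at the start of the episode above 0.03 m).
It also fails if it takes over 42 s, if anything falls off the work surface, if the arm or the gripper's body presses on something with over 40 N, if the wrist force passes 120 N, or if a joint passes its speed limit or range.

ROBOT

A 6-joint arm with a two-finger parallel gripper is mounted at the origin on the work surface. World frame = base frame: x ahead of the robot, y to its left, z up, the work surface at z = 0. Lengths are in m, angles in rad, forces in N, time in s.
With the tool pointing down it reaches from about 0.35 to 0.975 m from the base axis. Payload 4.9 kg.
Tool frame: the origin (TCP) lies at the very end of the fingers, on their centre line; the grasp point (between the pads) lies 19 mm behind it; z points along the fingers, y is the line along which they close (so a half turn about z gives the same grasp; the last joint's range is limited). The gripper opens to 85 mm and grips with 20 to 120 N. Pads are 22 mm wide; open, the fingers measure 114 mm over their backs; the gripper's body (76 mm by 85 mm) begins 54 mm behind the grasp point. The pads swing forward as they close: fully open they stand 13 mm farther back than shut.
Start: joints at [-1.389, 0.053, 1.613, -0, 1.476, -0.119], TCP at [0.185, -0.597, 0.208] pointing down, gripper open.
Joint ranges: [-3.01, 3.01], [-1.01, 2.22], [0.06, 2.58], [-1.02, 4.17], [0.09, 2.62], [-3.14, 3.14]. Speed limits (rad/s): [2.57, 2.57, 3.14, 3.14, 3.14, 3.14].

INTERFACE

Orientations are given as a unit quaternion [w, x, y, z].
In Python, from plant import manip gives the robot as it stands.
- The arm moves only by the tool play_rows, never from a script. Its argument "series" is a list that holds one entry, the list of rows, each a list of 7 numbers: the shift along the world's x, y, z in m, then the turn, a rotation vector about the world's x, y, z in degrees, then the opening, from 0 (shut) to 1 (fully open). In form: [[[dx, dy, dz, rx, ry, rz, grip], ...]]. A call has 1 to 10 rows; each row shifts and turns the commanded pose from where the row before left it; what a row does not reach is not made up. A row lasts 1/10 s, in which the tool goes at most 50 mm and 8.59 degrees, less where a joint would pass 70% of its speed; a pose out of reach is approached as far as the arm can. A call with a gripper value outside its range is refused whole. The fingers move at their own pace and stop on an object; the grip force is fixed at half the most. Time passes only in rows, so rows that do not move let the fingers close. It gives the time, the measured TCP pose, the force, the opening and the grip force at its end, in the units of the state.
- manip.state(): the state, without advancing time (a new reading comes with each control period).
- manip.grab_frame(name): name is "side" or "top" or "wrist"; returns a dict with "frame" (384x512x3 uint8, blue, green, red), "mtx" (3x3 intrinsics, pixels), "R" (3x3) and "t" (3): a world point X has camera coordinates R X + t. Camera axes: x right, y down, z forward; pixel columns grow to the right and rows downward; lengths in m; the calibration is good to about 2 mm. The wrist camera is an equidistant fisheye: a pixel r from the principal point sees the ray r / f radians off the axis. A picture is of the moment at which its call begins. There is no depth.
- manip.job_done(): hands the job in; it is judged then, once.
The state is a dict: "time": time; "joint_pos": joint angles; "joint_vel": joint speeds; "joint_efforts": joint torques, N m; "tool_pos": TCP position; "tool_rot": TCP orientation; "contact_force": force on the tool from outside, world axes, zero at the start; "ft_torque": the same for the moment, N m; "gripper_width": opening from 0.0 (shut) to 1.0 (fully open); "grasp_force": force on a finger pad.
Only numpy, scipy, OpenCV 4.12 (cv2) and the standard library are available. Lean on these libraries where they do the work, as an engineer would, in place of code of your own. Each camera call takes 0.05 s, during which the arm holds its last target. There are 200 camera calls.

## Working session

There is one attempt and no reset: what is moved stays moved. The work goes in short steps, Python scripts to look and compute and a tool call to move; the robot and the scene stay as the last step left them, time stands still between calls to the robot, and variables do not carry over. Pictures are saved under pics/ and viewed, at most 10 in all, crops included, and the job is handed in when it is done.

Besides the shell and the picture viewer there is one more tool, called after "Emit:" as name([rows], argument=value, ...), one row to a line, values as JSON. play_rows: Moves the arm, as the interface text tells. Its arguments: {"type":"object","properties":{"series":{"type":"array"}},"required":["series"]}

```bash
mkdir -p pics; ls; cat > h.py <<'E'
import numpy as np, cv2
from plant import manip
def grab(n,f=None):
    g=manip.grab_frame(n)
    g={k:np.array(v) for k,v in g.items()}
    if f: cv2.imwrite('pics/'+f,g['frame']); np.savez('pics/'+f[:-4],**g)
    return g
def ray(g,u,v,fish=False):
    K=g['mtx'];x=(u-K[0,2])/K[0,0];y=(v-K[1,2])/K[1,1]
    if fish:
        r=np.hypot(x,y);d=np.array([x/r*np.sin(r),y/r*np.sin(r),np.cos(r)]) if r>1e-9 else np.array([0,0,1.])
    else: d=np.array([x,y,1.])
    return -g['R'].T@g['t'], g['R'].T@d
def onz(g,u,v,z,fish=False):
    c,d=ray(g,u,v,fish);return c+d*(z-c[2])/d[2]
def proj(g,X):
    p=g['R']@np.array(X)+g['t'];q=g['mtx']@p;return q[:2]/q[2]
E
python3 - <<'E'
from h import *
t=grab('top','top0.png');s=grab('side','side0.png')
for g in(t,s):print(g['mtx'],-g['R'].T@g['t'])
cv2.imwrite('pics/both0.png',np.vstack([t['frame'],s['frame']])[:, :]) if 0 else 0
print(manip.state())
E
```

```text
pics
[[351.67853747   0.         255.21947014]
 [  0.         351.67853747 190.53833959]
 [  0.           0.           1.        ]] [ 0.43356515 -0.01294172  1.16038042]
[[393.86838093   0.         258.64576574]
 [  0.         393.86838093 189.22676853]
 [  0.           0.           1.        ]] [0.11161938 0.64261632 0.91118485]
{'time': 0.1, 'joint_pos': array([-1.38899670e+00,  5.33334063e-02,  1.61416498e+00,  2.21401442e-06,
        1.47600015e+00, -1.18968749e-01]), 'joint_vel': array([ 0.0002158 , -0.00189626, -0.00273413, -0.00042108, -0.00010519,
        0.00045325]), 'joint_efforts': array([ 1.70651761e-03, -3.94899881e+01, -3.71364498e+01, -2.12949334e-05,
        3.84449173e-03, -8.19469932e-06]), 'tool_pos': array([ 0.18506713, -0.59633097,  0.20655466]), 'tool_rot': array([-9.52507556e-04,  9.88713160e-01,  1.49817822e-01, -2.88308101e-05]), 'contact_force': array([ 0.02078176, -0.58525871,  0.69758349]), 'ft_torque': array([ 0.03615615, -0.00693317,  0.00563341]), 'grasp_force': 0.0, 'gripper_width': 1.0009740378185958}
```

View pics/top0.png

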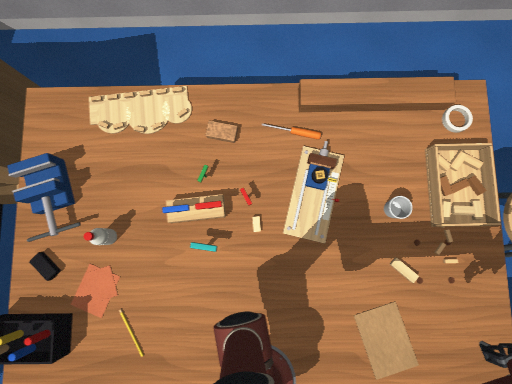

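View pics/side0.png

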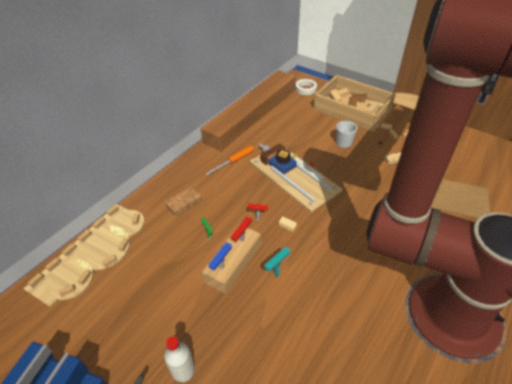

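The top view shows the rack at (195,207) with the red key's bar at (209,205) and the blue bar at (176,209). The clamp is at (313,195), with the black knob at (320,175) and a red clip near (337,200). The side view shows the red bar at (242,229) and the knob at (284,155). Image up is roughly world +x.

```bash
cat >> h.py <<'E'
def blobs(g,lo,hi,roi,amin=8):
    """HSV mask blobs in roi (u0,v0,u1,v1); hue may wrap (lo>hi)."""
    h=cv2.cvtColor(g['frame'],cv2.COLOR_BGR2HSV);lo=np.array(lo);hi=np.array(hi)
    m=((h[...,1:]>=lo[1:])&(h[...,1:]<=hi[1:])).all(2)
    H=h[...,0];m&=((H>=lo[0])&(H<=hi[0])) if lo[0]<=hi[0] else ((H>=lo[0])|(H<=hi[0]))
    k=np.zeros_like(m);u0,v0,u1,v1=roi;k[v0:v1,u0:u1]=1;m=(m&k).astype(np.uint8)
    out=[]
    cs,_=cv2.findContours(m,cv2.RETR_EXTERNAL,cv2.CHAIN_APPROX_NONE)
    for c in cs:
        if cv2.contourArea(c)>=amin or len(c)>=amin: out.append((cv2.contourArea(c),cv2.minAreaRect(c),c))
    return sorted(out,key=lambda o:-o[0])
E
python3 - <<'E'
from h import *
t=dict(np.load('pics/top0.npz'));s=dict(np.load('pics/side0.npz'))
for g,roi,n in((t,(160,180,345,250),'t'),(s,(200,190,280,270),'s')):
  for a,r,c in blobs(g,(172,150,60),(6,255,255),roi):
    b=cv2.boxPoints(r);print(n,a,np.round(r[0],1),np.round(r[1],1),[onz(g,*p,.103)[:2].round(3).tolist() for p in b],onz(g,*r[0],.1).round(3))
# knob, brass
x=cv2.resize(t['frame'][140:250,150:350],None,fx=4,fy=4,interpolation=cv2.INTER_CUBIC)
cv2.imwrite('pics/topz.png',x)
E
```

```text
t 125.0 [207.9 204.7] [ 6.  26.1] [[0.546, 0.183], [0.554, 0.104], [0.536, 0.102], [0.528, 0.181]] [0.541 0.143 0.1  ]
t 61.0 [245.5 196. ] [18.4  4.2] [[0.587, 0.047], [0.593, 0.036], [0.544, 0.01], [0.538, 0.021]] [0.566 0.028 0.1  ]
t 6.5 [335.5 200. ] [2. 5.] [[0.552, -0.236], [0.552, -0.251], [0.546, -0.25], [0.546, -0.235]] [ 0.55  -0.244  0.1  ]
s 158.5 [241.2 228.4] [ 7.2 27.2] [[0.543, 0.187], [0.553, 0.104], [0.531, 0.107], [0.522, 0.189]] [0.539 0.146 0.1  ]
s 89.5 [257.5 206.9] [19.4  5.7] [[0.565, 0.083], [0.576, 0.066], [0.528, 0.041], [0.517, 0.059]] [0.548 0.06  0.1  ]
```

View pics/topz.png

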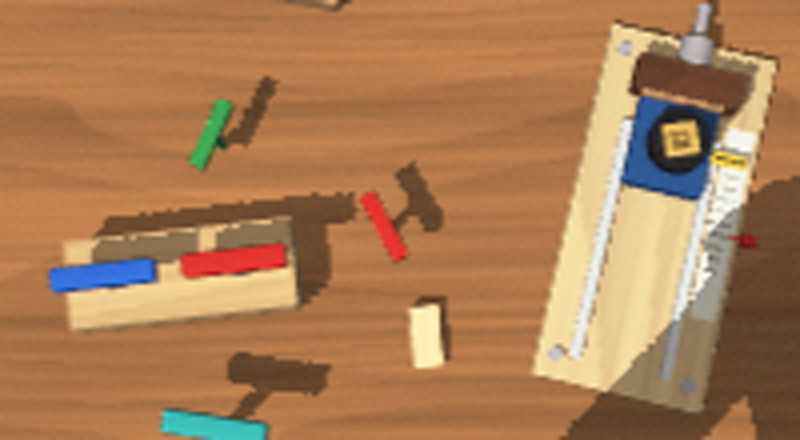

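The zoom confirms the main parts. The large red key's bar is at the rack's right-hand hole, and its long axis is roughly world y. The brass square sits at about (320,175) in the full picture, the yellow pointer at (332,180) and the red clip at (337,200). I'm moving to above the key now.

Emit:
play_rows([
  [[0.02,0.041,0.002,0,0,4.4,1],[0.02,0.041,0.002,0,0,4.4,1],[0.02,0.041,0.002,0,0,4.4,1],[0.02,0.041,0.002,0,0,4.4,1],[0.02,0.041,0.002,0,0,4.4,1],[0.02,0.041,0.002,0,0,4.4,1],[0.02,0.041,0.002,0,0,4.4,1],[0.02,0.041,0.002,0,0,4.4,1],[0.02,0.041,0.002,0,0,4.4,1]],
])

```text
time: 1.0
tool_pos: [0.3654, -0.226, 0.2254]
tool_rot: [-0.0, 0.879, 0.477, 0.0]
contact_force: [1.1, -0.4, 0.5]
gripper_width: 0.999
grasp_force: 0.0
```

Emit:
play_rows([
  [[0.02,0.041,0,0,0,4.4,1],[0.02,0.041,0,0,0,4.4,1],[0.02,0.041,0,0,0,4.4,1],[0.02,0.041,0,0,0,4.4,1],[0.02,0.041,0,0,0,4.4,1],[0.02,0.041,0,0,0,4.4,1],[0.02,0.041,0,0,0,4.4,1],[0.02,0.041,0,0,0,4.4,1],[0.0,0.041,0,0,0,4.4,1],[0,0,0,0,0,0,1]],
])

```text
time: 2.0
tool_pos: [0.5246, 0.1451, 0.2248]
tool_rot: [-0.001, 0.664, 0.748, -0.0]
contact_force: [-0.2, -1.2, -0.8]
gripper_width: 0.999
grasp_force: 0.0
```

```bash
python3 - <<'E'
from h import *
w=grab('wrist','w1.png');t=grab('top','top1.png');s=manip.state()
print(s['time'],s['tool_pos'],s['tool_rot'],s['joint_pos'].round(2),w['mtx'],-w['R'].T@w['t'])
from scipy.spatial.transform import Rotation as Ro
R=Ro.from_quat(np.roll(s['tool_rot'],-1)).as_matrix();print('toolY yaw',np.degrees(np.arctan2(R[1,1],R[0,1])))
for a,r,c in blobs(w,(172,150,60),(6,255,255),(0,0,512,384),30)[:4]:
    b=cv2.boxPoints(r);print(a,np.round(r[0]),[onz(w,*p,.103,True)[:2].round(3).tolist() for p in b],onz(w,*r[0],.103,True).round(4))
E
```

```text
2.1 [0.52473409 0.14172297 0.22499584] [-2.55013349e-04  6.65710296e-01  7.46209931e-01 -6.89625288e-04] [ 0.13 -0.15  1.78 -0.    1.51  0.01] [[297.31863964   0.         251.17199535]
 [  0.         297.31863964 194.97834406]
 [  0.           0.           1.        ]] [0.51651615 0.21310108 0.39075973]
toolY yaw 6.526270357686984
1211.5 [268. 184.] [[0.536, 0.105], [0.529, 0.184], [0.546, 0.185], [0.553, 0.106]] [0.5407 0.1462 0.103 ]
625.5 [  6. 224.] [[0.162, -0.016], [0.193, 0.107], [0.221, 0.11], [0.195, -0.008]] [0.1969 0.0526 0.103 ]
514.5 [277. 266.] [[0.537, 0.051], [0.582, 0.074], [0.59, 0.059], [0.544, 0.035]] [0.5635 0.0552 0.103 ]
```

View pics/w1.png

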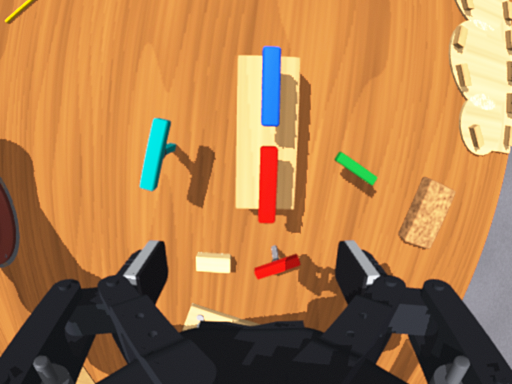

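The wrist view shows the bar at (268,184), between the finger lines, with nothing in the way of a descent. The green key at (355,168) stays clear.

Emit:
play_rows([
  [[0.016,0.0035,-0.02,0,0,-1,1],[0,0,-0.04,0,0,0,1],[0,0,-0.04,0,0,0,1],[0,0,-0.03,0,0,0,1],[0,0,-0.02,0,0,0,1],[0,0,0,0,0,0,0.3],[0,0,0,0,0,0,0],[0,0,0,0,0,0,0],[0,0,0,0,0,0,0],[0,0,0,0,0,0,0]],
])

```text
time: 3.1
tool_pos: [0.5425, 0.1447, 0.0777]
tool_rot: [0.001, 0.673, 0.74, 0.001]
contact_force: [0.6, 0.2, 3.7]
gripper_width: 0.17
grasp_force: 58.2
```

Emit:
play_rows([
  [[0,0,0.01,0,0,0,0],[0,0,0.02,0,0,0,0],[0,0,0.03,0,0,0,0],[0,0,0.03,0,0,0,0],[0,0,0.03,0,0,0,0],[0,0,0,0,0,0,0]],
])

```text
time: 3.7
tool_pos: [0.5441, 0.1451, 0.2021]
tool_rot: [0.003, 0.673, 0.74, 0.004]
contact_force: [-0.2, -0.7, -0.5]
gripper_width: 0.166
grasp_force: 59.1
```

```bash
python3 - <<'E'
from h import *
s=manip.state();print(s['time'],s['tool_pos'],s['gripper_width'],s['grasp_force'],s['contact_force'])
w=grab('wrist','w2.png');sd=grab('side','side2.png')
for a,r,c in blobs(sd,(172,150,60),(6,255,255),(180,130,300,270))[:3]: print('side',a,np.round(r[0],1),onz(sd,*r[0],s['tool_pos'][2]+.022).round(3))
t=dict(np.load('pics/top0.npz'))
for n,lo,hi,z in(('yellow/brass',(15,110,120),(32,255,255),.0645),('blue',(105,150,60),(125,255,255),.04),('red',(172,150,60),(6,255,255),.03)):
  for a,r,c in blobs(t,lo,hi,(296,150,345,212))[:4]:
    b=cv2.boxPoints(r);print(n,a,np.round(r[0],1),np.round(r[1],1),onz(t,*r[0],z)[:2].round(4),[onz(t,*p,z)[:2].round(3).tolist() for p in b])
x=cv2.resize(t['frame'][145:245,280:350],None,fx=8,fy=6,interpolation=cv2.INTER_CUBIC)
# rails: white -> direction
for a,r,c in blobs(t,(0,0,185),(180,45,255),(280,150,345,245))[:4]:
    v=cv2.fitLine(c,cv2.DIST_L2,0,.01,.01).ravel();p=v[2:];d=v[:2]
    A=onz(t,*(p-20*d),.02);B=onz(t,*(p+20*d),.02);D=(A-B)*np.sign(A[0]-B[0]);print('rail',a,p.round(),np.degrees(np.arctan2(D[1],D[0])))
E
```

```text
3.7 [0.54409311 0.14509559 0.20209602] 0.16623854911447447 59.07171143218875 [-0.24576853 -0.70520458 -0.51950252]
side 118.5 [234.  201.7] [0.537 0.167 0.224]
side 89.5 [257.5 206.9] [0.481 0.149 0.224]
yellow/brass 59.5 [319.5 174. ] [8. 9.] [ 0.6369 -0.2047] [[0.65, -0.191], [0.65, -0.219], [0.624, -0.218], [0.624, -0.19]]
yellow/brass 18.0 [332.  179.5] [3. 8.] [ 0.6187 -0.2433] [[0.624, -0.231], [0.623, -0.256], [0.614, -0.256], [0.614, -0.231]]
blue 158.0 [317.  176.8] [19.5 21.7] [ 0.6323 -0.2005] [[0.605, -0.161], [0.675, -0.179], [0.659, -0.24], [0.59, -0.221]]
red 6.5 [335.5 200. ] [2. 5.] [ 0.5573 -0.2589] [[0.561, -0.251], [0.56, -0.267], [0.554, -0.267], [0.554, -0.251]]
rail 150.0 [326. 199.] -22.602487502879264
rail 106.0 [300. 200.] -14.272175466008772
rail 23.5 [335. 174.] 71.69885221725019
rail 7.5 [323. 152.] -19.203143719133983
```

View pics/w2.png

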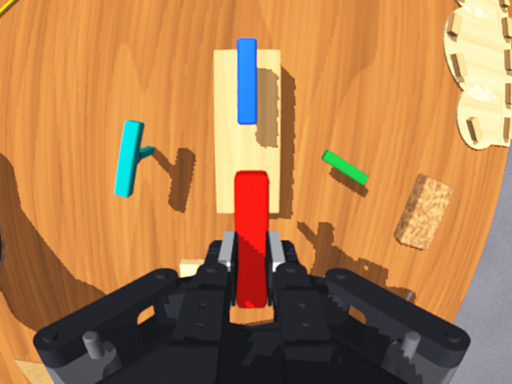

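The key is held straight in the gripper. In the wrist view the bar lies vertically at (252,240), and the rack hole is empty. Next I'll carry the key past the knob so that the wrist camera looks down on the clamp.

Emit:
play_rows([
  [[0.0105,-0.024,0.003,0,0,0.5,0],[0.0105,-0.0475,0.003,0,0,0.5,0],[0.0105,-0.0475,0.003,0,0,0.5,0],[0.0105,-0.0475,0.003,0,0,0.5,0],[0.0105,-0.0475,0.003,0,0,0.5,0],[0.0105,-0.0475,0.003,0,0,0.5,0],[0.0105,-0.0475,0,0,0,0.5,0],[0.0105,-0.0475,0,0,0,0.5,0],[0.0105,-0.0475,0,0,0,0.5,0],[0.0105,-0.0475,0,0,0,0.5,0]],
])

```text
time: 4.8
tool_pos: [0.6451, -0.3082, 0.2103]
tool_rot: [-0.002, 0.64, 0.769, -0.0]
contact_force: [0.9, 1.5, -1.3]
gripper_width: 0.164
grasp_force: 59.0
```

Emit:
play_rows([
  [[0,-0.024,0,0,0,0,0],[0,0,0,0,0,0,0],[0,0,0,0,0,0,0]],
])

```text
time: 5.1
tool_pos: [0.6453, -0.3302, 0.2114]
tool_rot: [-0.002, 0.64, 0.768, 0.0]
contact_force: [-0.7, -0.3, -2.0]
gripper_width: 0.169
grasp_force: 59.0
```

```bash
python3 - <<'E'
from h import *
from scipy.spatial.transform import Rotation as Ro
s=manip.state();R=Ro.from_quat(np.roll(s['tool_rot'],-1)).as_matrix()
print(s['time'],s['tool_pos'],R.round(4),'toolY yaw',np.degrees(np.arctan2(R[1,1],R[0,1])),s['joint_pos'].round(2))
w=grab('wrist','w3.png')
K=w['mtx'];p=w['R']@np.array([.637,-.205,.0645])+w['t'];th=np.arctan2(np.hypot(*p[:2]),p[2]);u=K[:2,2]+K[0,0]*th*p[:2]/np.hypot(*p[:2]);print(u)
x0,y0=(u-[70,60]).astype(int);x0=max(x0,0);y0=max(y0,0);print(x0,y0)
cv2.imwrite('pics/w3z.png',cv2.resize(w['frame'][y0:y0+120,x0:x0+140],None,fx=5,fy=5,interpolation=cv2.INTER_CUBIC))
E
```

```text
5.1 [ 0.64528485 -0.33018341  0.21141813] [[-0.1806  0.9836 -0.0029]
 [ 0.9836  0.1806  0.0027]
 [ 0.0032 -0.0024 -1.    ]] toolY yaw 10.403052942941205 [-0.58  0.28  1.35  0.    1.51 -0.76]
[265.67883047  61.42740974]
195 1
```

View pics/w3z.png

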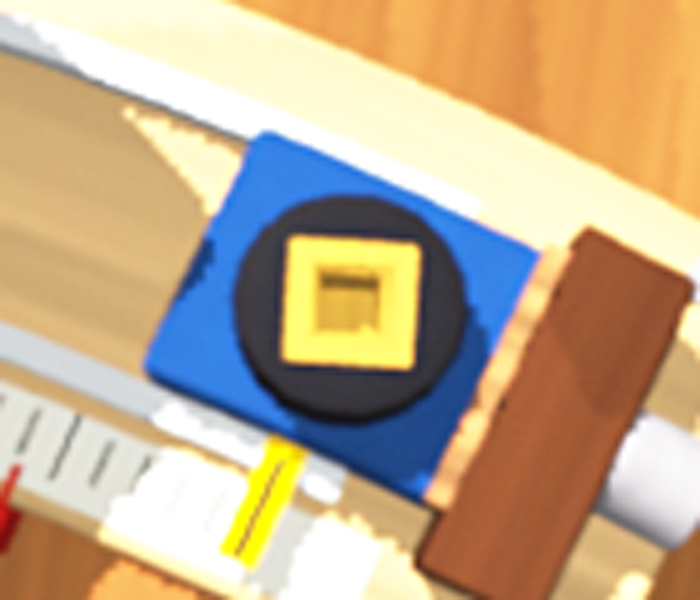

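The zoom, at 5x with its crop starting at (195,1), shows the brass square centred at about (351,302) zoomed, or (265,61) in the frame. It is nearly aligned with the picture axes and so with the key. The yellow pointer is at (262,505) zoomed, and the red clip is at the left edge at (5,520) zoomed.

```bash
cat >> h.py <<'E'
def tri(*gs):
    A=np.zeros((3,3));b=np.zeros(3)
    for c,d in gs:
        d=d/np.linalg.norm(d);P=np.eye(3)-np.outer(d,d);A+=P;b+=P@c
    return np.linalg.solve(A,b)
E
python3 - <<'E'
from h import *
w=dict(np.load('pics/w3.npz'));t=dict(np.load('pics/top0.npz'))
yaw=lambda D:np.degrees(np.arctan2(D[1],D[0]))
for a,r,c in blobs(w,(18,120,120),(34,255,255),(225,40,300,120),20)[:3]:
    z=.0645 if a>300 else .0275
    P=[onz(w,*p,z,True) for p in cv2.boxPoints(r)]
    print('yel',a,np.round(r[0],1),np.round(r[1],1),onz(w,*r[0],z,True).round(4),'edges',[round(yaw(P[i+1]-P[i]),1) for i in range(3)],[np.linalg.norm(P[i+1]-P[i]).round(4) for i in range(2)])
for a,r,c in blobs(w,(172,130,50),(6,255,255),(120,60,225,150),8)[:3]:
    print('red',a,np.round(r[0],1),np.round(r[1],1),[onz(w,*r[0],z,True)[:2].round(4) for z in(.01,.03)],'tri',tri(ray(w,*r[0],True),ray(t,335.5,200)).round(4))
    print(sorted(map(tuple,c[:,0]))[:6])
for a,r,c in blobs(w,(100,120,60),(125,255,255),(215,20,320,110),50)[:1]:
    P=[onz(w,*p,.04,True) for p in cv2.boxPoints(r)];print('blue',[round(yaw(P[i+1]-P[i]),1) for i in range(3)],onz(w,*r[0],.04,True).round(4),[np.linalg.norm(P[i+1]-P[i]).round(4) for i in range(2)])
cv2.imwrite('pics/w3m.png',cv2.resize(w['frame'][55:155,140:260],None,fx=6,fy=6,interpolation=cv2.INTER_CUBIC))
E
```

```text
yel 601.5 [264.6  61. ] [26.2 25. ] [ 0.6358 -0.2047  0.0645] edges [np.float64(97.0), np.float64(7.5), np.float64(-83.1)] [np.float64(0.0272), np.float64(0.0272)]
yel 178.5 [247.2 100.9] [10.2 26. ] [ 0.6249 -0.2484  0.0275] edges [np.float64(78.8), np.float64(-11.9), np.float64(-101.0)] [np.float64(0.0306), np.float64(0.0119)]
red 77.5 [194.5 102.3] [ 8.5 18. ] [array([ 0.5607, -0.2598]), array([ 0.5646, -0.26  ])] tri [ 0.5602 -0.2612  0.0129]
[(np.int32(188), np.int32(107)), (np.int32(188), np.int32(108)), (np.int32(188), np.int32(109)), (np.int32(189), np.int32(105)), (np.int32(189), np.int32(106)), (np.int32(189), np.int32(109))]
blue [np.float64(76.3), np.float64(-15.6), np.float64(-104.1)] [ 0.6341 -0.203   0.04  ] [np.float64(0.0655), np.float64(0.0698)]
```

View pics/w3m.png

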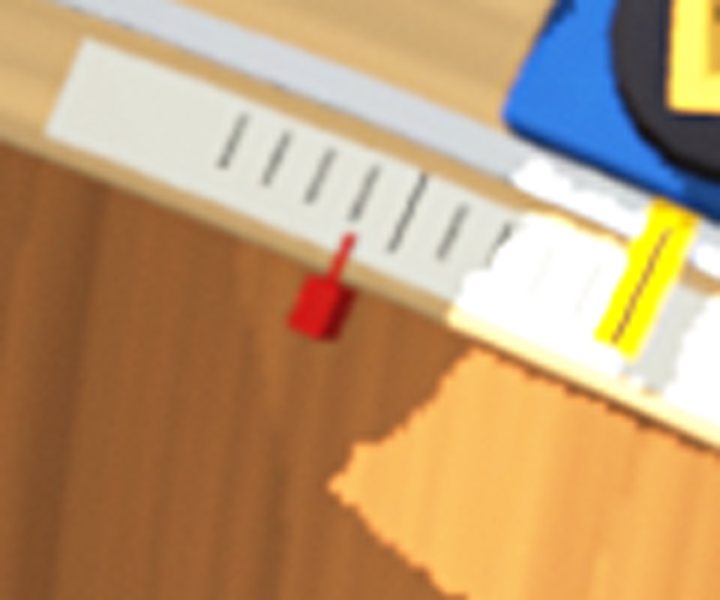

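The zoom (6x, from (140,55)) shows the red clip's top at about (328,300), or frame (194.7,105). Its thin red line ends at (350,237), about frame (198,94.5). The pointer line is at (640,290), about frame (246.7,103.3). The knob's yaw is about 7° and the clamp's about -14°. I'm moving over the socket.

Emit:
play_rows([
  [[-0.0025,0.03,0,0,0,-1,0],[-0.0025,0.04,0,0,0,-1,0],[-0.0025,0.035,-0.005,0,0,-1,0],[-0.002,0.02,-0.02,0,0,0,0],[0,0,-0.03,0,0,0,0],[0,0,-0.012,0,0,0,0],[0,0,0,0,0,0,0],[0,0,0,0,0,0,0]],
])

```text
time: 5.95
tool_pos: [0.6369, -0.2058, 0.1474]
tool_rot: [0.0, 0.66, 0.752, 0.0]
contact_force: [-0.5, -0.5, -1.4]
gripper_width: 0.166
grasp_force: 59.1
```

```bash
python3 - <<'E'
from h import *
from scipy.spatial.transform import Rotation as Ro
s=manip.state();R=Ro.from_quat(np.roll(s['tool_rot'],-1)).as_matrix()
print(s['time'],s['tool_pos'],'yaw',np.degrees(np.arctan2(R[1,1],R[0,1])),R[:,2].round(4),s['contact_force'])
sd=grab('side','side4.png')
X=[*s['tool_pos'][:2],.0645];u=proj(sd,X);print(u,proj(sd,[.6358,-.2047,.0645]),proj(sd,[*s['tool_pos'][:2],.08]))
x0,y0=(u-[40,45]).astype(int)
cv2.imwrite('pics/side4z.png',cv2.resize(sd['frame'][y0:y0+70,x0:x0+80],None,fx=8,fy=8,interpolation=cv2.INTER_CUBIC));print(x0,y0)
w=dict(np.load('pics/w3.npz'));e=np.array([np.cos(np.radians(14.2)),-np.sin(np.radians(14.2)),0])
print('travel',(onz(w,246.7,103.3,.0275,True)-onz(w,194.7,105,.02,True))@e,(onz(w,246.7,103.3,.0275,True)-onz(w,197,97,.0125,True))@e)
E
```

```text
5.95 [ 0.63692853 -0.20575961  0.1474266 ] yaw 7.4504878223598885 [ 6.e-04 -2.e-04 -1.e+00] [-0.45235712 -0.48548575 -1.36988387]
[282.80986664 153.41270411] [282.92052005 153.71084303] [282.9477709 149.7906013]
242 108
travel 0.056665101352505284 0.05946509284562217
```

View pics/side4z.png

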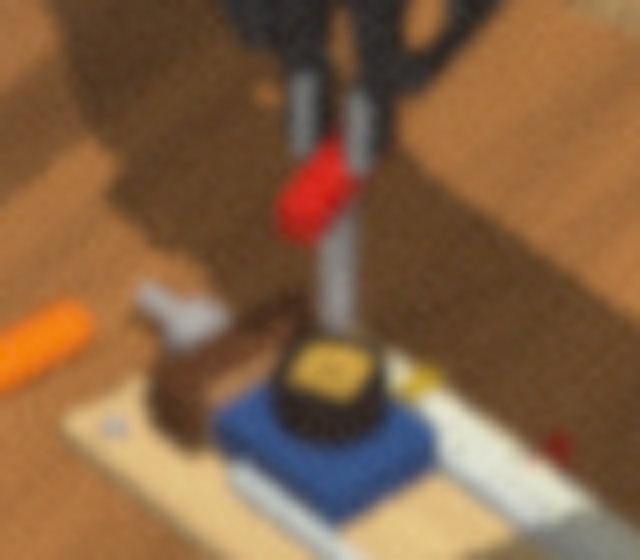

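The side zoom shows the shank's tip right above the brass mouth: tip at (338,330) zoomed, mouth at (332,366). That agrees with the projection, so I'm descending.

Emit:
play_rows([
  [[-0.001,0.001,-0.01,0,0,0,0],[0,0,-0.009,0,0,0,0],[0,0,-0.007,0,0,0,0],[0,0,-0.007,0,0,0,0],[0,0,0,0,0,0,0],[0,0,0,0,0,0,0]],
])

```text
time: 6.6
tool_pos: [0.6355, -0.2049, 0.1133]
tool_rot: [-0.0, 0.66, 0.751, -0.0]
contact_force: [0.2, 0.0, -2.2]
gripper_width: 0.164
grasp_force: 59.0
```

Emit:
play_rows([
  [[0,0,-0.004,0,0,0,0],[0,0,-0.003,0,0,0,0],[0,0,-0.001,0,0,0,0],[0,0,0,0,0,0,0]],
])

```text
time: 7.0
tool_pos: [0.6362, -0.2052, 0.1067]
tool_rot: [0.001, 0.66, 0.751, 0.0]
contact_force: [-0.3, 0.1, 2.8]
gripper_width: 0.166
grasp_force: 59.9
```

Emit:
play_rows([
  [[-0.002,0.0005,0.001,0,0,0,0],[-0.004,0.001,0,0,0,0,0],[-0.006,0.0015,0,0,0,0,0],[-0.006,0.0015,0,0,0,0,0],[-0.006,0.0015,0,0,0,0,0],[-0.006,0.0015,0,0,0,0,0],[-0.006,0.0015,0,0,0,0,0],[-0.006,0.0015,0,0,0,0,0],[-0.005,0.00125,0,0,0,0,0],[-0.003,0.00075,0,0,0,0,0]],
])

```text
time: 8.0
tool_pos: [0.5873, -0.1923, 0.1076]
tool_rot: [0.002, 0.66, 0.751, 0.002]
contact_force: [8.0, 0.3, -0.9]
gripper_width: -0.002
grasp_force: 3.6
```

Emit:
play_rows([
  [[0,0,0,0,0,0,0],[0,0,0,0,0,0,0]],
])

```text
time: 8.2
tool_pos: [0.5873, -0.1924, 0.1077]
tool_rot: [0.002, 0.66, 0.751, 0.001]
contact_force: [7.6, 0.5, -0.4]
gripper_width: -0.0
grasp_force: 3.7
```

```bash
python3 - <<'E'
from h import *
s=manip.state();print(s['time'],s['tool_pos'],s['contact_force'],s['grasp_force'])
w=grab('wrist','w5.png');t=grab('top','top5.png');sd=grab('side','side5.png')
K=w['mtx']
def fp(X):
    p=w['R']@np.array(X)+w['t'];h=np.hypot(*p[:2]);return (K[:2,2]+K[0,0]*np.arctan2(h,p[2])*p[:2]/h)
print('wrist exp pointer,mark',fp([.578,-.237,.0275]),fp([.5627,-.26,.02]))
a=cv2.resize(t['frame'][165:215,300:350],(500,500),interpolation=cv2.INTER_CUBIC)
u=proj(sd,[.57,-.25,.02]).astype(int);print('side crop origin',u-25)
b=cv2.resize(sd['frame'][u[1]-25:u[1]+25,max(u[0]-25,0):u[0]+25],(500,500),interpolation=cv2.INTER_CUBIC)
c=w['frame']
a=cv2.resize(a,(288,288));b=cv2.resize(b,(288,288));cv2.imwrite('pics/m5.png',cv2.copyMakeBorder(np.hstack([np.vstack([a,b])[:576],cv2.resize(c,(512,384)) if 0 else cv2.copyMakeBorder(c,0,192,0,0,0)]),0,0,0,0,0))
E
```

```text
8.2 [ 0.5873139  -0.19236582  0.10770906] [ 7.55102432  0.54315727 -0.36611429] 3.7369518424384296
wrist exp pointer,mark [234.37176228 240.03679038] [216.33984277 256.32420412]
side crop origin [281 138]
```

View pics/m5.png

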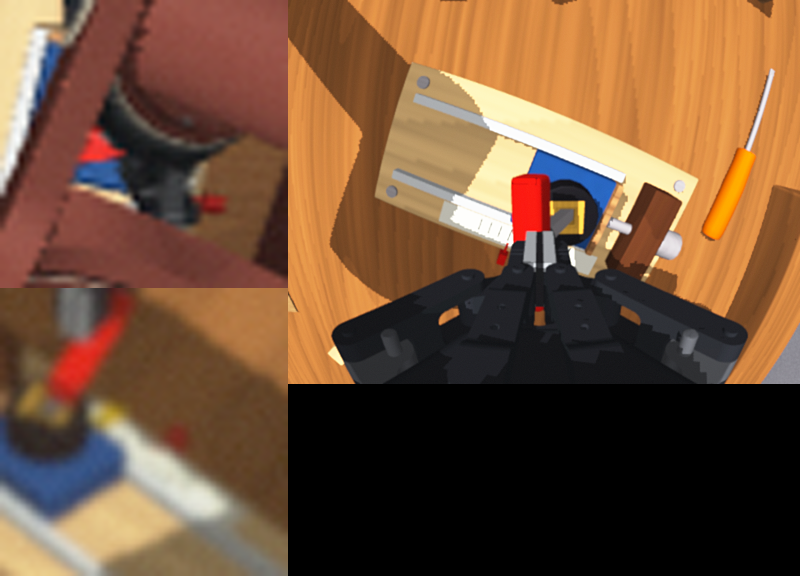

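The pull tilted the key: the fingers are now shut (opening 0). In the wrist view the bar leans to -x at (240,210), and the shank runs to the knob at (282,215). I'll measure the key's present pose and the jaw's opening before mending this.

```bash
python3 - <<'E'
from h import *
w=dict(np.load('pics/w5.npz'));sd=dict(np.load('pics/side5.npz'))
e=np.array([np.cos(np.radians(14.2)),-np.sin(np.radians(14.2)),0])
for n,g,roi,f in(('side',sd,(262,110,330,200),0),('wrist',w,(190,150,290,330),1)):
  for a,r,c in blobs(g,(172,120,40),(6,255,255),roi,6)[:4]:
    print(n,'red',a,np.round(r[0],1),cv2.boxPoints(r).round().tolist())
  for a,r,c in blobs(g,(18,100,80),(34,255,255),roi,6)[:4]:
    print(n,'yel',a,np.round(r[0],1),np.round(r[1],1),[onz(g,*r[0],z,f).round(4) for z in(.0275,.0645)])
for a,r,c in blobs(w,(100,120,40),(125,255,255),(190,130,360,260),50)[:3]:
    print('blue',a,[(p.round(),onz(w,*p,.04,True)[:2].round(3)) for p in cv2.boxPoints(r)])
m=onz(sd,311.9,163.9,.015);print('mark side',m.round(4))
E
```

```text
side red 96.5 [295.9 147.4] [[287.0, 155.0], [299.0, 136.0], [305.0, 140.0], [293.0, 159.0]]
side red 4.5 [311.3 163.8] [[310.0, 164.0], [311.0, 162.0], [313.0, 164.0], [312.0, 166.0]]
side yel 385.5 [311.4 187.5] [40.8 12.8] [array([ 0.4956, -0.1559,  0.0275]), array([ 0.4795, -0.1225,  0.0645])]
side yel 297.5 [282.  183.3] [55.5 14.1] [array([ 0.5817, -0.1186,  0.0275]), array([ 0.562 , -0.0867,  0.0645])]
side yel 21.5 [286.3 156.6] [12.1  7.2] [array([ 0.6409, -0.2356,  0.0275]), array([ 0.6188, -0.1988,  0.0645])]
side yel 16.0 [300. 159.] [4. 6.] [array([ 0.596 , -0.2515,  0.0275]), array([ 0.5757, -0.2141,  0.0645])]
wrist red 2158.5 [243.  208.2] [[223.0, 174.0], [262.0, 173.0], [263.0, 242.0], [224.0, 243.0]]
wrist red 122.5 [215.  253.7] [[207.0, 263.0], [215.0, 242.0], [223.0, 244.0], [215.0, 266.0]]
wrist red 34.5 [251.5 308.5] [[247.0, 306.0], [256.0, 306.0], [256.0, 311.0], [247.0, 311.0]]
wrist yel 405.5 [275.5 217. ] [32. 27.] [array([ 0.6115, -0.2102,  0.0275]), array([ 0.6064, -0.1973,  0.0645])]
wrist yel 109.0 [196.5 160.5] [21. 13.] [array([ 0.5379, -0.1689,  0.0275]), array([ 0.5438, -0.1622,  0.0645])]
wrist yel 3.0 [206.5 244. ] [3.6 1.3] [array([ 0.553 , -0.2445,  0.0275]), array([ 0.5567, -0.2264,  0.0645])]
wrist yel 2.5 [212.1 245.8] [4.5 1.3] [array([ 0.5583, -0.2456,  0.0275]), array([ 0.5612, -0.2274,  0.0645])]
blue 1828.0 [(array([232., 187.], dtype=float32), array([ 0.571, -0.185])), (array([251., 146.], dtype=float32), array([ 0.582, -0.149])), (array([329., 182.], dtype=float32), array([ 0.649, -0.17 ])), (array([309., 223.], dtype=float32), array([ 0.639, -0.208]))]
blue 70.0 [(array([287., 244.], dtype=float32), array([ 0.623, -0.23 ])), (array([305., 230.], dtype=float32), array([ 0.637, -0.215])), (array([310., 237.], dtype=float32), array([ 0.643, -0.22 ])), (array([292., 251.], dtype=float32), array([ 0.629, -0.236]))]
mark side [ 0.5566 -0.2656  0.015 ]
```

```bash
python3 - <<'E'
from h import *
w=dict(np.load('pics/w5.npz'));sd=dict(np.load('pics/side5.npz'));t=dict(np.load('pics/top5.npz'))
a,b=ray(w,242.5,175,True),ray(sd,290,156.5)
print('+y end',tri(a,b).round(4))
for z in(.09,.1,.11,.12,.13):print(z,onz(w,242.5,175,z,True).round(3),onz(sd,290,157,z).round(3),'wid',np.linalg.norm(onz(w,223,174,z,True)-onz(w,262,173,z,True)).round(4))
print('w at fingers end',[onz(w,243.5,242,z,True).round(3) for z in(.1,.11)])
# knob shank direction: grey between
y=blobs(t,(172,120,40),(6,255,255),(295,170,345,215),6)
for q in y[:3]:print('top red',q[0],np.round(q[1][0],1),cv2.boxPoints(q[1]).round().tolist(),onz(t,*q[1][0],.11).round(3))
E
```

```text
+y end [ 0.5789 -0.1572  0.1142]
0.09 [ 0.578 -0.163  0.09 ] [ 0.593 -0.179  0.09 ] wid 0.0246
0.1 [ 0.578 -0.161  0.1  ] [ 0.587 -0.169  0.1  ] wid 0.0233
0.11 [ 0.578 -0.159  0.11 ] [ 0.581 -0.159  0.11 ] wid 0.0219
0.12 [ 0.578 -0.157  0.12 ] [ 0.575 -0.149  0.12 ] wid 0.0206
0.13 [ 0.578 -0.155  0.13 ] [ 0.569 -0.139  0.13 ] wid 0.0192
w at fingers end [array([ 0.584, -0.204,  0.1  ]), array([ 0.583, -0.2  ,  0.11 ])]
top red 1178.0 [319.5 192. ] [[295.0, 170.0], [344.0, 170.0], [344.0, 214.0], [295.0, 214.0]] [ 0.573 -0.195  0.11 ]
top red 8.0 [335.5 200. ] [[333.0, 199.0], [338.0, 199.0], [338.0, 201.0], [333.0, 201.0]] [ 0.549 -0.242  0.11 ]
```

The knob is now at (0.606,-0.197), so the jaw is open about 30 mm. The key leans about 25° towards -x. The pull acted along the closing direction and rolled the bar out of the pads. To mend this I'll ease the jaw shut, regrip the bar, lift the key, give it a quarter turn so the fingers close across the pull, and reseat it.

Emit:
play_rows([
  [[0.003,-0.0008,0,0,0,0,0],[0.003,-0.0008,0,0,0,0,0],[0.004,-0.001,0,0,0,0,0],[0.004,-0.001,0,0,0,0,0],[0.004,-0.001,0,0,0,0,0],[0.004,-0.001,0,0,0,0,0],[0.003,-0.0008,0,0,0,0,0],[0,0,0,0,0,0,0]],
])

```text
time: 9.15
tool_pos: [0.6118, -0.1991, 0.1077]
tool_rot: [0.001, 0.66, 0.751, 0.001]
contact_force: [5.8, 0.0, 3.1]
gripper_width: -0.002
grasp_force: 6.6
```

Emit:
play_rows([
  [[0.003,-0.0008,0,0,0,0,0],[0.003,-0.0008,0,0,0,0,0],[0,0,0,0,0,0,0]],
])

```text
time: 9.45
tool_pos: [0.6172, -0.2008, 0.1078]
tool_rot: [0.0, 0.66, 0.751, -0.0]
contact_force: [2.2, 0.3, 7.1]
gripper_width: 0.001
grasp_force: 8.5
```

Emit:
play_rows([
  [[0.003,-0.0008,0,0,0,0,0],[0.003,-0.0008,0,0,0,0,0],[0,0,0,0,0,0,0]],
])

```text
time: 9.75
tool_pos: [0.6227, -0.2025, 0.1081]
tool_rot: [-0.0, 0.66, 0.751, -0.001]
contact_force: [-0.3, 1.4, 8.6]
gripper_width: 0.004
grasp_force: 9.6
```

Emit:
play_rows([
  [[0,0,0.005,0,0,0,0],[0,0,0.01,0,0,0,0],[0,0,0.02,0,0,0,0],[0,0,0.03,0,0,0,0.3],[0,0,0.03,0,0,0,1],[0,-0.02,0,0,0,0,1],[0,-0.03,0,0,0,0,1],[0,-0.03,0,0,0,0,1],[0,0,0,0,0,0,1]],
])

```text
time: 10.65
tool_pos: [0.6209, -0.2855, 0.1999]
tool_rot: [-0.001, 0.661, 0.75, -0.001]
contact_force: [0.3, 0.5, 0.1]
gripper_width: 0.994
grasp_force: 0.0
```

```bash
python3 - <<'E'
from h import *
s=manip.state();print(s['time'],s['tool_pos'],s['gripper_width'],s['contact_force'],s['joint_pos'].round(2))
w=grab('wrist','w6.png');sd=grab('side','side6.png');t=grab('top','top6.png')
for n,g,roi,f in(('side',sd,(255,110,325,190),0),('wrist',w,(180,20,330,240),1),('top',t,(296,150,345,212),0)):
  for a,r,c in blobs(g,(172,120,40),(6,255,255),roi,6)[:4]:
    print(n,'red',a,np.round(r[0],1),np.round(r[1],1),cv2.boxPoints(r).round().tolist(),onz(g,*r[0],.132,f).round(3))
  for a,r,c in blobs(g,(18,120,80),(34,255,255),roi,6)[:3]:
    print(n,'yel',a,np.round(r[0],1),np.round(r[1],1),[onz(g,*r[0],z,f).round(4) for z in(.0275,.0645)])
u=slice(20,260),slice(130,400)
a=cv2.resize(w['frame'][u],(540,480),interpolation=cv2.INTER_CUBIC)
b=cv2.resize(sd['frame'][110:190,255:325],(260,297),interpolation=cv2.INTER_CUBIC)
cv2.imwrite('pics/m6.png',np.hstack([a,cv2.copyMakeBorder(b,0,183,0,0,0)]))
E
```

```text
10.65 [ 0.62091214 -0.28546982  0.19986148] 0.9943045490072498 [0.32985019 0.49150518 0.10323161] [-0.54  0.19  1.47 -0.    1.48 -0.66]
side red 107.5 [287.6 141.3] [ 6.6 21.4] [[279.0, 148.0], [291.0, 131.0], [297.0, 135.0], [284.0, 152.0]] [ 0.615 -0.196  0.132]
side red 4.0 [311.  163.5] [3. 2.] [[310.0, 162.0], [312.0, 162.0], [312.0, 165.0], [310.0, 165.0]] [ 0.502 -0.147  0.132]
side yel 19.5 [283.5 154.5] [5. 9.] [array([ 0.6548, -0.2394,  0.0275]), array([ 0.632 , -0.2024,  0.0645])]
side yel 8.0 [294. 155.] [2.8 4.2] [array([ 0.6238, -0.2576,  0.0275]), array([ 0.6023, -0.2199,  0.0645])]
wrist red 2134.5 [264.5 100.5] [97. 25.] [[252.0, 52.0], [277.0, 52.0], [277.0, 149.0], [252.0, 149.0]] [ 0.621 -0.206  0.132]
wrist red 70.5 [204.5 145.5] [ 7.6 15.7] [[198.0, 151.0], [205.0, 137.0], [211.0, 140.0], [204.0, 154.0]] [ 0.578 -0.247  0.132]
wrist yel 262.5 [283.5 104. ] [26. 13.] [array([ 0.6462, -0.2017,  0.0275]), array([ 0.6425, -0.2034,  0.0645])]
wrist yel 31.0 [255.7 151.7] [8.  5.6] [array([ 0.6221, -0.2601,  0.0275]), array([ 0.621 , -0.2554,  0.0645])]
wrist yel 4.0 [307.6 113.3] [3.1 8. ] [array([ 0.6749, -0.208 ,  0.0275]), array([ 0.6681, -0.2091,  0.0645])]
top red 139.0 [339.5 193.5] [35.  9.] [[335.0, 176.0], [344.0, 176.0], [344.0, 211.0], [335.0, 211.0]] [ 0.565 -0.249  0.132]
top red 138.0 [323.5 175.7] [ 6.6 27. ] [[310.0, 174.0], [336.0, 171.0], [337.0, 177.0], [311.0, 181.0]] [ 0.619 -0.204  0.132]
top red 6.5 [335.5 200. ] [2. 5.] [[333.0, 199.0], [338.0, 199.0], [338.0, 201.0], [333.0, 201.0]] [ 0.546 -0.237  0.132]
top yel 16.0 [332.  179.5] [3. 8.] [array([ 0.6249, -0.2511,  0.0275]), array([ 0.6187, -0.2433,  0.0645])]
top yel 12.5 [319.8 171.3] [2.5 8.1] [array([ 0.6527, -0.2126,  0.0275]), array([ 0.6455, -0.2061,  0.0645])]
```

The key is still standing in the recess with the jaw shut. It leans about 13° towards -x, with the bar's centre near (0.621,-0.205). I'll close on it centred over the socket, so the pads stand it upright.

Emit:
play_rows([
  [[0.005,0.025,0,0,0,0,1],[0.005,0.03,0,0,0,0,1],[0.005,0.0255,0,0,0,0,1],[0,0,-0.03,0,0,0,1],[0,0,-0.035,0,0,0,1],[0,0,-0.02,0,0,0,1],[0,0,-0.01,0,0,0,1],[0,0,0,0,0,0,0.6],[0,0,0,0,0,0,0.4],[0,0,0,0,0,0,0.3]],
])

```text
time: 11.8
tool_pos: [0.6389, -0.2019, 0.1089]
tool_rot: [0.002, 0.66, 0.752, 0.0]
contact_force: [0.6, -0.0, 0.2]
gripper_width: 0.517
grasp_force: 0.0
```

Emit:
play_rows([
  [[0,0,0,0,0,0,0.2],[0,0,0,0,0,0,0],[0,0,0,0,0,0,0],[0,0,0,0,0,0,0],[0,0,0,0,0,0,0]],
])

```text
time: 12.3
tool_pos: [0.6388, -0.2021, 0.1086]
tool_rot: [0.002, 0.66, 0.751, 0.001]
contact_force: [-0.2, -0.9, 5.6]
gripper_width: 0.002
grasp_force: 2.8
```

```bash
python3 - <<'E'
from h import *
s=manip.state();print(s['time'],s['tool_pos'],s['gripper_width'],s['contact_force'])
w=grab('wrist','w7.png');sd=grab('side','side7.png');t=grab('top','top7.png')
for n,g,roi,f in(('side',sd,(255,110,325,190),0),('wrist',w,(180,120,330,330),1)):
  for a,r,c in blobs(g,(172,120,40),(6,255,255),roi,6)[:4]:
    print(n,'red',a,np.round(r[0],1),np.round(r[1],1),cv2.boxPoints(r).round().tolist())
  for a,r,c in blobs(g,(18,120,80),(34,255,255),roi,6)[:3]:
    print(n,'yel',a,np.round(r[0],1),np.round(r[1],1),[onz(g,*r[0],z,f).round(4) for z in(.0275,.0645)])
b6=np.load('pics/side6.npz')['frame']
w6=np.load('pics/w6.npz')['frame']
cr=lambda f,r,s:cv2.resize(f[r[1]:r[3],r[0]:r[2]],s,interpolation=cv2.INTER_CUBIC)
A=np.hstack([cr(w['frame'],(160,140,340,275),(400,300)),cr(sd['frame'],(250,110,330,170),(400,300))])
B=np.hstack([cr(w6,(180,30,340,150),(400,300)),cr(b6,(250,110,330,170),(400,300))])
cv2.imwrite('pics/m7.png',np.vstack([A,B]))
E
```

```text
12.3 [ 0.63884815 -0.20210508  0.10863617] 0.0017745184797309738 [-0.17313736 -0.90379718  5.60470891]
side red 109.5 [284.2 140.4] [ 7.2 21.6] [[275.0, 147.0], [288.0, 130.0], [294.0, 134.0], [280.0, 151.0]]
side red 3.0 [311. 164.] [2. 2.] [[310.0, 163.0], [312.0, 163.0], [312.0, 165.0], [310.0, 165.0]]
side yel 28.0 [283. 154.] [ 6. 10.] [array([ 0.6576, -0.2406,  0.0275]), array([ 0.6348, -0.2036,  0.0645])]
side yel 11.0 [294. 155.] [4.2 4.2] [array([ 0.6238, -0.2576,  0.0275]), array([ 0.6023, -0.2199,  0.0645])]
wrist red 2262.5 [236.5 211.5] [83. 37.] [[218.0, 170.0], [255.0, 170.0], [255.0, 253.0], [218.0, 253.0]]
wrist red 1.0 [248.4 306.3] [0.9 3.1] [[247.0, 307.0], [250.0, 305.0], [250.0, 306.0], [247.0, 307.0]]
wrist yel 275.0 [260.  209.5] [33. 10.] [array([ 0.6484, -0.2152,  0.0275]), array([ 0.6455, -0.203 ,  0.0645])]
wrist yel 16.5 [298.  194.5] [5. 4.] [array([ 0.6794, -0.1974,  0.0275]), array([ 0.6718, -0.1879,  0.0645])]
wrist yel 10.5 [304. 181.] [4. 4.] [array([ 0.6825, -0.1848,  0.0275]), array([ 0.6745, -0.1771,  0.0645])]
```

View pics/m7.png

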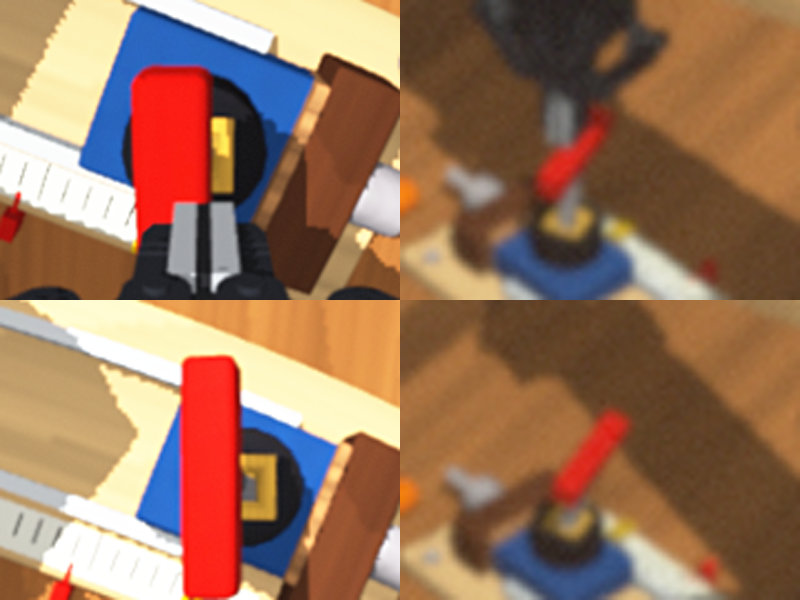

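The last picture shows the shut fingertips (zoomed (205,230)) beside and over the bar's +x half, with the key still standing in the knob. So the bar slid out again rather than being gripped. I'll triangulate the bar's height from the stored frames.

```bash
python3 - <<'E'
from h import *
for k in('6','7'):
    w=dict(np.load(f'pics/w{k}.npz'));sd=dict(np.load(f'pics/side{k}.npz'))
    W,S=(((264.5,52),(264.5,149)),((282,150),(294,133))) if k=='6' else (((236.5,170),),((278,149),))
    for a,b in zip(W,S):
        print(k,tri(ray(w,*a,True),ray(sd,*b)).round(4))
        print('  w ray',[onz(w,*a,z,True).round(3).tolist() for z in(.09,.11,.13)],'s ray',[onz(sd,*b,z).round(3).tolist() for z in(.09,.11,.13)])
# 3 views state 6: bar centre top vs wrist vs side
w=dict(np.load('pics/w6.npz'));sd=dict(np.load('pics/side6.npz'));t=dict(np.load('pics/top6.npz'))
print('centre6',tri(ray(w,264.5,100.5,True),ray(sd,287.6,141.3),ray(t,323.5,175.7)).round(4))
for lo in(18,):
  for a,r,c in blobs(sd,(172,120,40),(6,255,255),(255,110,305,190),6)[:1]:print(cv2.boxPoints(r),c[:,0].min(0),c[:,0].max(0))
E
```

```text
6 [ 0.6156 -0.1646  0.1177]
  w ray [[0.616, -0.158, 0.09], [0.616, -0.163, 0.11], [0.616, -0.167, 0.13]] s ray [[0.633, -0.193, 0.09], [0.62, -0.173, 0.11], [0.607, -0.152, 0.13]]
6 [ 0.6242 -0.2452  0.1293]
  w ray [[0.628, -0.249, 0.09], [0.627, -0.246, 0.11], [0.626, -0.244, 0.13]] s ray [[0.648, -0.291, 0.09], [0.635, -0.268, 0.11], [0.622, -0.245, 0.13]]
7 [ 0.6272 -0.1639  0.117 ]
  w ray [[0.625, -0.17, 0.09], [0.626, -0.166, 0.11], [0.626, -0.162, 0.13]] s ray [[0.646, -0.19, 0.09], [0.633, -0.17, 0.11], [0.62, -0.149, 0.13]]
centre6 [ 0.6209 -0.2058  0.1227]
[[278.56    147.92   ]
 [291.40002 130.8    ]
 [296.68005 134.76   ]
 [283.84003 151.87999]] [280 132] [295 151]
```

The key stands upright enough, but closing the upright pads on a leaning bar pushes it out. I'll raise clear, measure the lean again, and grip with the tool tilted to match it.

Emit:
play_rows([
  [[0,0,0.005,0,0,0,0],[0,0,0.015,0,0,0,0],[0,0,0.03,0,0,0,0.3],[0,0,0.03,0,0,0,1],[-0.005,-0.02,0.015,0,0,0,1],[-0.005,-0.03,0,0,0,0,1],[-0.005,-0.03,0,0,0,0,1],[0,0,0,0,0,0,1],[0,0,0,0,0,0,1]],
])

```text
time: 13.35
tool_pos: [0.6225, -0.2818, 0.202]
tool_rot: [-0.0, 0.66, 0.751, 0.0]
contact_force: [-0.6, 0.2, 0.5]
gripper_width: 0.999
grasp_force: 0.0
```

```bash
cat > m.py <<'E'
from h import *
from scipy.spatial.transform import Rotation as Ro
s=manip.state();R=Ro.from_quat(np.roll(s['tool_rot'],-1)).as_matrix()
print(s['time'],s['tool_pos'],s['gripper_width'],'yaw',np.degrees(np.arctan2(R[1,1],R[0,1])),R[:,2].round(3))
w=grab('wrist','w8.png');sd=grab('side','side8.png');t=grab('top','top8.png')
C=[]
for n,g,roi,f in(('wrist',w,(180,5,330,240),1),('side',sd,(255,110,305,190),0),('top',t,(296,150,350,212),0)):
  for a,r,c in blobs(g,(172,120,40),(6,255,255),roi,50)[:2]:
    print(n,a,np.round(r[0],1),np.round(r[1],1),cv2.boxPoints(r).round().tolist())
  if n!='top': C.append(ray(g,*blobs(g,(172,120,40),(6,255,255),roi,50)[0][1][0],f))
for a,r,c in blobs(w,(18,120,80),(34,255,255),(180,5,330,240),6)[:3]: print('yel',a,np.round(r[0],1),[onz(w,*r[0],z,1)[:2].round(4) for z in(.0275,.0645)])
r=blobs(w,(172,120,40),(6,255,255),(180,5,330,240),50)[0][1]
print('tri centre',tri(*C).round(4),'w on .126',onz(w,*r[0],.126,True).round(4),[onz(w,*p,.126,True)[:2].round(3).tolist() for p in cv2.boxPoints(r)])
E
python3 m.py
```

```text
13.35 [ 0.62248076 -0.28177271  0.20199649] 0.9985692309352154 yaw 7.367518079653188 [ 0.     0.001 -1.   ]
wrist 2108.5 [262.  100.5] [95. 24.] [[250.0, 53.0], [274.0, 53.0], [274.0, 148.0], [250.0, 148.0]]
wrist 66.5 [202.6 148.2] [ 7.2 15.2] [[196.0, 154.0], [202.0, 140.0], [209.0, 143.0], [203.0, 157.0]]
side 110.5 [287.2 141.6] [ 6.6 22. ] [[278.0, 149.0], [291.0, 131.0], [296.0, 135.0], [284.0, 152.0]]
top 386.0 [341. 188.] [46. 16.] [[333.0, 165.0], [349.0, 165.0], [349.0, 211.0], [333.0, 211.0]]
top 139.0 [322.3 175.9] [ 6.7 27. ] [[308.0, 175.0], [335.0, 171.0], [336.0, 177.0], [310.0, 181.0]]
yel 254.0 [280.5 108. ] [array([ 0.6456, -0.2029]), array([ 0.6421, -0.204 ])]
yel 55.0 [254.2 152.6] [array([ 0.6227, -0.2578]), array([ 0.6217, -0.2531])]
yel 6.0 [314.5  94.1] [array([ 0.6821, -0.1807]), array([ 0.6746, -0.1843])]
tri centre [ 0.6205 -0.2021  0.1239] w on .126 [ 0.6207 -0.2021  0.126 ] [[0.606, -0.164], [0.625, -0.162], [0.636, -0.239], [0.616, -0.242]]
```

Emit:
play_rows([
  [[-0.005,0.026,0,0.75,-6,0,1],[-0.005,0.026,0,0.75,-6,0,1],[-0.0045,0.026,0,0,0,0,1],[0,0,-0.02,0,0,0,1],[0,0,0,0,0,0,1],[0,0,0,0,0,0,1]],
])

```text
time: 14.1
tool_pos: [0.6081, -0.2028, 0.1814]
tool_rot: [0.069, 0.656, 0.748, 0.079]
contact_force: [0.1, 0.0, 0.4]
gripper_width: 1.001
grasp_force: 0.0
```

```bash
python3 - <<'E'
from h import *
from scipy.spatial.transform import Rotation as Ro
s=manip.state();R=Ro.from_quat(np.roll(s['tool_rot'],-1)).as_matrix()
print(s['tool_pos'],R.round(3),s['joint_pos'].round(2))
a=R[:,2];T=np.array([.6207,-.202,.121])+.0175*a
print('delta',(T-s['tool_pos']).round(4),'split along',((T-s['tool_pos'])@a).round(4),'lateral',((T-s['tool_pos'])-((T-s['tool_pos'])@a)*a).round(4))
E
```

```text
[ 0.60805048 -0.20275579  0.18140653] [[-0.13   0.97   0.207]
 [ 0.991  0.127  0.027]
 [-0.001  0.209 -0.978]] [-0.5  -0.02  1.74  0.13  1.25 -0.66]
delta [ 0.0163  0.0012 -0.0775] split along 0.0792 lateral [-0.0001 -0.0009 -0.    ]
```

Emit:
play_rows([
  [[0.0052,0.0004,-0.025,0,0,0,1],[0.0052,0.0004,-0.025,0,0,0,1],[0.004,0.0004,-0.018,0,0,0,1],[0.002,0,-0.01,0,0,0,1],[0,0,0,0,0,0,1],[0,0,0,0,0,0,0.4],[0,0,0,0,0,0,0.2],[0,0,0,0,0,0,0],[0,0,0,0,0,0,0],[0,0,0,0,0,0,0]],
])

```text
time: 15.1
tool_pos: [0.6248, -0.2025, 0.1045]
tool_rot: [0.07, 0.656, 0.747, 0.079]
contact_force: [-0.9, -1.5, 2.5]
gripper_width: 0.171
grasp_force: 59.0
```

Gripped with 59 N. Next I'll lift along the key's axis, stand it upright and turn it a quarter turn.

Emit:
play_rows([
  [[-0.002,-0.0003,0.01,0,0,0,0],[-0.0042,-0.0005,0.02,0,0,0,0],[-0.0042,-0.0005,0.02,0,0,0,0],[0,0,0.02,0,0,0,0],[0,0,0,-0.75,6,0,0],[0,0,0,-0.75,6,0,0],[0,0,0,0,0,-8,0],[0,0,0,0,0,-8,0],[0,0,0,0,0,-8,0],[0,0,0,0,0,-8,0]],
])

```text
time: 16.1
tool_pos: [0.6139, -0.2035, 0.1738]
tool_rot: [-0.0, 0.843, 0.538, -0.0]
contact_force: [0.2, -0.1, -1.8]
gripper_width: 0.175
grasp_force: 59.2
```

Emit:
play_rows([
  [[0.007,0,0,0,0,-8,0],[0.007,0,0,0,0,-8,0],[0.004,0,0,0,0,-8,0],[0,0,0,0,0,-8,0],[0,0,0,0,0,-8,0],[0,0,0,0,0,-8,0],[0,0,0,0,0,-8,0],[0,0,0,0,0,-2,0],[0,0,0,0,0,0,0],[0,0,0,0,0,0,0]],
])

```text
time: 17.1
tool_pos: [0.632, -0.2036, 0.1739]
tool_rot: [-0.0, 0.998, 0.065, -0.0]
contact_force: [-0.3, -0.2, -2.4]
gripper_width: 0.177
grasp_force: 59.2
```

```bash
python3 - <<'E'
from h import *
from scipy.spatial.transform import Rotation as Ro
s=manip.state();R=Ro.from_quat(np.roll(s['tool_rot'],-1)).as_matrix()
print(s['time'],s['tool_pos'],s['gripper_width'],s['grasp_force'],'yaw',np.degrees(np.arctan2(R[1,1],R[0,1])),R[:,2].round(3),s['joint_pos'].round(2))
w=grab('wrist','w9.png');sd=grab('side','side9.png')
for n,g,roi,f in(('side',sd,(255,90,330,190),0),('wrist',w,(180,100,330,330),1)):
  for a,r,c in blobs(g,(172,120,40),(6,255,255),roi,20)[:3]: print(n,'red',a,np.round(r[0],1),np.round(r[1],1),np.round(r[2]))
for n,g,f,roi in(('side',sd,0,(270,140,310,170)),('wrist',w,1,(150,150,380,380))):
  for a,r,c in blobs(g,(18,120,80),(34,255,255),roi,6)[:3]: print(n,'yel',a,np.round(r[0],1),np.round(r[1],1),[onz(g,*r[0],z,f)[:2].round(4) for z in(.0275,.0645)])
tp=s['tool_pos'];print('side exp: bar',proj(sd,tp+[0,0,.0175]),'tip',proj(sd,tp-[0,0,.0615]),'socket',proj(sd,[.6358,-.2047,.0645]))
# shank: grey low-saturation pixels below bar, per row
h=cv2.cvtColor(sd['frame'],cv2.COLOR_BGR2HSV)
for v in range(118,160,3):
    x=[u for u in range(270,300) if h[v,u,1]<60 and 70<h[v,u,2]]
    print(v,x[:1]+x[-1:],end=' ')
E
```

```text
17.1 [ 0.6319951  -0.20359037  0.1738655 ] 0.17700894346456636 59.18347159400582 yaw -82.51793665283257 [-0.  0. -1.] [-0.42  0.16  1.55 -0.    1.43  1.02]
side red 122.5 [284.8 122.3] [24.3  8.4] 11.0
wrist red 4471.0 [251. 237.] [142.  36.] 90.0
wrist red 94.0 [292. 237.] [17.9  9.8] 39.0
side yel 58.0 [282.9 153.2] [9.8 8.5] [array([ 0.6602, -0.244 ]), array([ 0.6373, -0.2068])]
side yel 11.0 [294.3 154.6] [3.1 5.4] [array([ 0.624, -0.26 ]), array([ 0.6026, -0.2222])]
wrist yel 201.0 [291.9 188.8] [26.7  9.8] [array([ 0.6253, -0.2492]), array([ 0.6342, -0.2427])]
wrist yel 3.0 [277.5 151. ] [2. 5.] [array([ 0.6642, -0.2274]), array([ 0.6684, -0.2235])]
wrist yel 1.5 [197.5 233. ] [0.9 6.6] [array([ 0.5595, -0.1507]), array([ 0.5761, -0.1559])]
side exp: bar [284.9773506  122.70737532] tip [284.16308869 142.92400383] socket [282.92052005 153.71084303]
118 [285, 288] 121 [285, 286] 124 [] 127 [] 130 [284, 287] 133 [284, 287] 136 [284, 287] 139 [284, 287] 142 [285, 287] 145 [] 148 [] 151 [] 154 [290, 291] 157 [271, 290]
```

The key hangs upright: in the side view the shank is at column 285-287 all the way down, and the tip is at about (286,143). I'm reseating it now.

Emit:
play_rows([
  [[0.002,-0.0006,-0.01,0,0,0,0],[0.0018,-0.0006,-0.015,0,0,0,0],[0,0,-0.015,0,0,0,0],[0,0,-0.005,0,0,0,0],[0,0,-0.006,0,0,0,0],[0,0,-0.006,0,0,0,0],[0,0,-0.005,0,0,0,0],[0,0,0,0,0,0,0]],
])

```text
time: 18.0
tool_pos: [0.643, -0.2079, 0.1236]
tool_rot: [0.005, 0.998, 0.065, 0.009]
contact_force: [0.8, 0.5, 28.6]
gripper_width: 0.178
grasp_force: 65.8
```

Emit:
play_rows([
  [[0,0,0.012,0,0,0,0],[0,0,0.018,0,0,0,0],[0,0,0,0,0,0,0],[0,0,0,0,0,0,0]],
])

```text
time: 18.4
tool_pos: [0.6356, -0.2047, 0.141]
tool_rot: [-0.0, 0.998, 0.065, -0.0]
contact_force: [-0.5, 0.7, -1.5]
gripper_width: 0.174
grasp_force: 62.8
```

```bash
python3 - <<'E'
from h import *
from scipy.spatial.transform import Rotation as Ro
s=manip.state();R=Ro.from_quat(np.roll(s['tool_rot'],-1)).as_matrix();tp=s['tool_pos']
print(s['time'],tp,s['gripper_width'],s['grasp_force'],s['contact_force'],'yaw',np.degrees(np.arctan2(R[1,1],R[0,1])),R[:,2].round(3))
w=grab('wrist','w10.png');sd=grab('side','side10.png')
print('side exp: bar',proj(sd,tp+[0,0,.0175]),'tip',proj(sd,tp-[0,0,.0615]),'socket',proj(sd,[.6358,-.2047,.0645]))
for a,r,c in blobs(sd,(172,120,40),(6,255,255),(255,90,305,190),20)[:1]: print('red',np.round(r[0],1),np.round(r[1],1),np.round(r[2]))
for a,r,c in blobs(sd,(18,120,80),(34,255,255),(265,135,310,170),6)[:3]: print('yel',a,np.round(r[0],1),np.round(r[1],1))
h=cv2.cvtColor(sd['frame'],cv2.COLOR_BGR2HSV)
for v in range(120,164,2):
    print(v,' '.join(f'{h[v,u,0]}/{h[v,u,1]}/{h[v,u,2]}' for u in range(276,293,1)))
E
```

```text
18.4 [ 0.63564308 -0.20465075  0.14101004] 0.17440287850200847 62.77384375222027 [-0.49879071  0.6683681  -1.46427167] yaw -82.56363127052074 [-0.001  0.    -1.   ]
side exp: bar [283.83517564 130.76611522] tip [283.08702079 150.22930302] socket [282.92052005 153.71084303]
red [284.  131.1] [24.6  8.1] 8.0
yel 45.5 [282.7 154. ] [10.9  6.7]
yel 11.0 [294.3 154.6] [3.1 5.4]
120 10/99/54 10/68/45 12/69/37 3/77/40 11/62/45 5/33/46 7/50/46 5/31/50 0/20/50 10/31/50 6/28/46 5/26/58 14/36/79 13/71/111 13/115/146 14/154/157 15/168/158
122 12/140/71 12/104/64 12/94/60 15/78/52 12/72/46 9/79/42 3/49/47 9/51/50 6/23/56 15/32/63 17/27/66 17/39/59 14/48/69 13/69/103 13/126/128 14/156/147 15/162/157
124 11/153/102 12/155/97 12/154/88 11/108/78 15/89/57 10/59/52 8/62/45 0/29/52 12/16/78 20/8/100 20/8/97 17/24/75 15/36/71 13/61/88 13/115/102 13/146/126 14/160/147
126 6/196/113 7/189/112 7/167/104 7/145/86 5/101/63 3/57/49 9/36/50 15/26/59 8/12/87 30/9/111 15/19/109 8/47/87 11/62/82 13/79/97 12/107/98 14/142/108 14/160/118
128 3/203/122 4/207/121 3/194/113 2/165/96 4/126/71 5/64/52 11/43/47 10/13/58 
[... 2368 characters left out ...]
6 150/36/57 14/90/65 18/126/83 20/144/103 19/149/123 19/151/142 20/159/157 20/161/163 20/162/173 20/168/168 19/160/139 18/136/94 12/86/65 14/65/74 24/78/115 24/97/161 23/122/182
158 123/67/72 8/58/48 8/70/44 12/74/52 6/71/54 11/73/59 12/104/66 16/108/78 15/134/82 16/118/80 15/102/65 13/76/54 5/51/55 165/31/50 117/34/74 111/38/106 19/17/121
160 113/116/88 129/56/59 177/56/50 12/81/47 14/87/50 12/75/51 11/56/50 8/60/47 13/61/50 12/85/51 178/57/54 3/57/49 175/29/52 120/63/65 112/128/102 109/141/123 110/134/131
162 110/136/124 110/132/106 112/101/88 115/66/70 130/30/51 150/20/50 146/38/47 165/42/49 165/40/51 150/31/50 132/57/58 117/74/72 113/113/90 110/130/110 109/143/125 109/147/134 109/144/135
```

```bash
python3 - <<'E'
from h import *
s0=dict(np.load('pics/side0.npz'))
for f in('side0','side4','side9','side10'):
    g=dict(np.load(f'pics/{f}.npz'))
    for a,r,c in blobs(g,(16,110,80),(30,255,255),(272,145,292,165),6)[:1]:
        M=cv2.moments(c);print(f,a,np.round(r[0],2),(M['m10']/M['m00'],M['m01']/M['m00']))
    # shank: sub-pixel centre and lower end by low saturation
    h=cv2.cvtColor(g['frame'],cv2.COLOR_BGR2HSV)[...,1].astype(float)
    if f!='side0':
        for v in range(136,154,2):
            x=np.arange(279,291);wt=np.clip(110-h[v,279:291],0,None);print(v,round((x*wt).sum()/max(wt.sum(),1),2),int(wt.sum()),end=' | ')
        print()
X=np.array([.6358,-.2047,.0645]);e=np.eye(3)*.01
print('J px/cm',[(proj(s0,X+d)-proj(s0,X)).round(2) for d in e])
for f in('w2','w9','w10'):
    g=dict(np.load(f'pics/{f}.npz'))
    c=blobs(g,(172,120,40),(6,255,255),(180,130,330,330),20)
    pts=np.vstack([q[2][:,0] for q in c[:1]]);print(f,pts.min(0),pts.max(0),[ (q[0],np.round(q[1][0])) for q in c[:3]])
E
```

```text
side0 69.5 [283.05 152.85] (283.17745803357315, 153.2637889688249)
side4 67.5 [284. 154.] (283.25679012345677, 153.479012345679)
136 284.8 159 | 138 284.03 309 | 140 283.86 359 | 142 283.75 370 | 144 283.77 385 | 146 283.78 369 | 148 283.58 276 | 150 0.0 0 | 152 289.88 25 | 
side9 70.5 [283.72 152.54] (283.177304964539, 153.13711583924348)
136 285.52 379 | 138 285.52 418 | 140 285.7 401 | 142 285.78 317 | 144 285.79 43 | 146 0.0 0 | 148 0.0 0 | 150 0.0 0 | 152 289.95 19 | 
side10 50.0 [284.23 153.83] (282.77666666666664, 154.11)
136 283.64 214 | 138 284.21 356 | 140 284.29 346 | 142 284.28 364 | 144 284.34 413 | 146 284.27 395 | 148 284.44 425 | 150 284.62 409 | 152 287.13 53 | 
J px/cm [array([-2.53, -1.12]), array([-1.67,  1.63]), array([ 0.09, -2.33])]
w2 [234 171] [268 307] [(4151.5, array([251., 239.]))]
w9 [233 166] [269 308] [(4471.0, array([251., 237.])), (94.0, array([292., 237.]))]
w10 [232 166] [269 309] [(4552.0, array([250., 238.])), (50.5, array([299., 253.]))]
```

The second grip caught the key tilted a few degrees along its bar: compared with the first insertion, the shank's side-view slope is off by about 0.06 px per row. That puts the tip about 4-5 mm towards -x, so it landed on the rim. I'll tilt the tool by -4° to correct it and check.

Emit:
play_rows([
  [[0,0,0.003,0.5,-4,0,0],[0,0,0,0,0,0,0],[0,0,0,0,0,0,0]],
])

```text
time: 18.8
tool_pos: [0.6352, -0.2047, 0.1437]
tool_rot: [-0.002, 0.997, 0.065, 0.034]
contact_force: [-0.4, 0.3, -0.9]
gripper_width: 0.176
grasp_force: 62.8
```

```bash
cat > tipm.py <<'E'
from h import *
from scipy.spatial.transform import Rotation as Ro
s=manip.state();R=Ro.from_quat(np.roll(s['tool_rot'],-1)).as_matrix();tp=s['tool_pos']
print(s['time'],tp,s['gripper_width'],s['contact_force'],R.round(3))
g=grab('side','sideT%d.png'%int(s['time']*100))
h=cv2.cvtColor(g['frame'],cv2.COLOR_BGR2HSV)[...,1].astype(float)
L=[]
for v in range(134,154):
    x=np.arange(279,291);wt=np.clip(110-h[v,279:291],0,None);L.append((v,round((x*wt).sum()/max(wt.sum(),1),2),int(wt.sum())))
print(L)
L=np.array([l for l in L if l[2]>250]);k=np.polyfit(L[:,0],L[:,1],1)
a,b=proj(g,tp+[0,0,.01]),proj(g,tp-[0,0,.06]);print('slope',k[0].round(3),'vertical would be',((b-a)[0]/(b-a)[1]).round(3),'u at tip',np.polyval(k,b[1]).round(2),'exp tip',proj(g,tp-[0,0,.0615]).round(2))
E
python3 tipm.py
```

```text
18.8 [ 0.63518011 -0.20472116  0.14365414] 0.17572048926909578 [-0.38561929  0.25693058 -0.86039461] [[ 0.989  0.129  0.067]
 [ 0.129 -0.992  0.009]
 [ 0.068 -0.    -0.998]]
[(134, np.float64(283.12), 48), (135, np.float64(283.66), 211), (136, np.float64(284.03), 301), (137, np.float64(284.03), 338), (138, np.float64(283.98), 335), (139, np.float64(283.97), 336), (140, np.float64(283.87), 332), (141, np.float64(283.91), 348), (142, np.float64(283.84), 355), (143, np.float64(283.83), 345), (144, np.float64(283.76), 359), (145, np.float64(283.66), 378), (146, np.float64(283.69), 398), (147, np.float64(283.61), 375), (148, np.float64(283.52), 357), (149, np.float64(283.37), 347), (150, np.float64(283.15), 226), (151, np.float64(282.93), 15), (152, np.float64(289.93), 14), (153, np.float64(289.79), 53)]
slope -0.046 vertical would be -0.039 u at tip 283.48 exp tip [283.24 149.65]
```

Now the shank's slope matches vertical and the tip agrees with the first insertion to within about 1 mm. Descending again.

Emit:
play_rows([
  [[0,0,-0.01,0,0,0,0],[0,0,-0.007,0,0,0,0],[0,0,-0.006,0,0,0,0],[0,0,-0.005,0,0,0,0],[0,0,0,0,0,0,0]],
])

```text
time: 19.35
tool_pos: [0.6372, -0.2054, 0.118]
tool_rot: [-0.001, 0.997, 0.065, 0.036]
contact_force: [-0.3, -1.6, -1.5]
gripper_width: 0.174
grasp_force: 62.8
```

Emit:
play_rows([
  [[0,0,-0.004,0,0,0,0],[0,0,-0.004,0,0,0,0],[0,0,-0.002,0,0,0,0],[0,0,0,0,0,0,0]],
])

```text
time: 19.75
tool_pos: [0.6355, -0.2048, 0.1056]
tool_rot: [-0.002, 0.997, 0.065, 0.035]
contact_force: [1.2, -1.0, -2.1]
gripper_width: 0.175
grasp_force: 62.8
```

Emit:
play_rows([
  [[0,0,-0.002,0,0,0,0],[0,0,0,0,0,0,0],[0,0,0,0,0,0,0]],
])

```text
time: 20.05
tool_pos: [0.6363, -0.205, 0.1053]
tool_rot: [-0.002, 0.997, 0.065, 0.036]
contact_force: [0.4, -1.3, 2.0]
gripper_width: 0.174
grasp_force: 63.4
```

Emit:
play_rows([
  [[0,0,0.0005,0,0,-4,0],[0,0,0,0,0,-5,0],[0,0,0,0,0,-5,0],[0,0,0,0,0,-4,0],[-0.003,0.0008,0,0,0,0,0],[-0.004,0.001,0,0,0,0,0],[-0.004,0.001,0,0,0,0,0],[-0.004,0.001,0,0,0,0,0],[-0.004,0.001,0,0,0,0,0],[0,0,0,0,0,0,0]],
])

```text
time: 21.05
tool_pos: [0.6175, -0.2001, 0.1055]
tool_rot: [0.004, 0.995, -0.092, 0.036]
contact_force: [3.2, -2.5, -1.0]
gripper_width: 0.173
grasp_force: 61.4
```

```bash
cat > st.py <<'E'
from h import *
import sys
from scipy.spatial.transform import Rotation as Ro
s=manip.state();R=Ro.from_quat(np.roll(s['tool_rot'],-1)).as_matrix();tp=s['tool_pos']
print(s['time'],tp,s['gripper_width'],s['grasp_force'],s['contact_force'],s['ft_torque'].round(2),'yaw',np.degrees(np.arctan2(R[1,1],R[0,1])).round(1))
w=grab('wrist','w%d.png'%int(100*s['time']));g=grab('side','s%d.png'%int(100*s['time']))
e=np.array([np.cos(np.radians(14.2)),-np.sin(np.radians(14.2)),0])
for a,r,c in blobs(w,(18,130,90),(34,255,255),(200,100,420,380),10)[:4]: print('w yel',a,np.round(r[0],1),np.round(r[1],1),onz(w,*r[0],.0275,1)[:2].round(4),onz(w,*r[0],.0645,1)[:2].round(4))
for a,r,c in blobs(w,(172,120,40),(6,255,255),(180,100,420,380),10)[:4]: print('w red',a,np.round(r[0],1),np.round(r[1],1),onz(w,*r[0],.0175,1)[:2].round(4))
for a,r,c in blobs(g,(16,110,80),(34,255,255),(272,142,325,172),5)[:4]: print('s yel',a,np.round(r[0],1),onz(g,*r[0],.0275)[:2].round(4),onz(g,*r[0],.0645)[:2].round(4))
for a,r,c in blobs(g,(172,110,40),(6,255,255),(265,110,330,172),3)[:4]: print('s red',a,np.round(r[0],1),np.round(r[1],1),onz(g,*r[0],.015)[:2].round(4))
h=cv2.cvtColor(g['frame'],cv2.COLOR_BGR2HSV)[...,1].astype(float)
b=blobs(g,(172,110,40),(6,255,255),(265,110,330,160),50)[0][1][0]
L=[]
for v in range(int(b[1])+5,int(b[1])+16):
    x=np.arange(int(b[0])-7,int(b[0])+8);wt=np.clip(105-h[v,x],0,None);L.append((v,(x*wt).sum()/max(wt.sum(),1),wt.sum()))
L=np.array([l for l in L if 150<l[2]<700]);print(L.round(1).tolist());print('slope',np.polyfit(L[:,0],L[:,1],1)[0].round(3))
E
python3 st.py
```

```text
21.05 [ 0.61752494 -0.20014751  0.10553784] 0.17269742328328594 61.43398696440272 [ 3.15066906 -2.47277405 -0.99300792] [-0.61 -0.95 -0.08] yaw -100.5
w yel 345.0 [304.9 195.7] [34.1 12.5] [ 0.6138 -0.2467] [ 0.6226 -0.2413]
w yel 32.0 [231.5 196.7] [13.1  4.2] [ 0.6245 -0.1844] [ 0.6317 -0.1883]
w yel 16.5 [271.5 210.5] [3. 9.] [ 0.6062 -0.216 ] [ 0.6161 -0.2152]
w red 4469.5 [252.  234.5] [139.  38.] [ 0.5843 -0.1948]
w red 166.0 [323.5 242.5] [13. 23.] [ 0.5633 -0.2597]
s yel 31.5 [285.  156.2] [ 0.6458 -0.2347] [ 0.6234 -0.198 ]
s yel 12.5 [297. 156.] [ 0.6126 -0.259 ] [ 0.5916 -0.2213]
s red 110.5 [287.8 141.7] [24.7  8.3] [ 0.6883 -0.3198]
s red 2.5 [311.5 163.5] [1. 3.] [ 0.5587 -0.2666]
[[148.0, 286.0, 299.0], [149.0, 286.2, 363.0], [150.0, 286.2, 365.0], [151.0, 286.3, 388.0], [152.0, 286.3, 364.0], [153.0, 286.3, 288.0], [154.0, 288.3, 324.0], [155.0, 289.4, 322.0], [156.0, 290.3, 249.0]]
slope 0.52
```

The wrist view now sees both the pointer at (305,196) and the clip at (323,242). The grip holds at 61 N, and the jaw has moved 11 mm with about 46 mm to go. The key leans roughly 5°, so I'll level the tool a little while pulling.

Emit:
play_rows([
  [[-0.002,0.0005,0,0.5,2,0,0],[-0.003,0.0008,0,0.5,2,0,0],[-0.004,0.001,0,0,0,0,0],[-0.004,0.001,0,0,0,0,0],[-0.004,0.001,0,0,0,0,0],[-0.004,0.001,0,0,0,0,0],[-0.003,0.0008,0,0,0,0,0],[0,0,0,0,0,0,0]],
])

```text
time: 21.95
tool_pos: [0.5936, -0.1931, 0.1047]
tool_rot: [-0.003, 0.996, -0.092, 0.001]
contact_force: [5.8, -1.2, -2.7]
gripper_width: 0.172
grasp_force: 58.5
```

```bash
python3 st.py
```

```text
21.95 [ 0.59360647 -0.19306686  0.10467369] 0.17162540519945632 58.54392696171999 [ 5.84888602 -1.15921849 -2.70680079] [-0.32 -1.25  0.03] yaw -100.5
w yel 373.5 [308.9 172.9] [35.1 12.6] [ 0.604 -0.244] [ 0.6126 -0.2383]
w yel 40.5 [274.5 184. ] [ 5. 16.] [ 0.5996 -0.2137] [ 0.6089 -0.2127]
w yel 9.0 [213.5 125. ] [3. 4.] [ 0.6576 -0.1733] [ 0.6581 -0.1783]
w yel 1.5 [250.  128.4] [5.8 2.1] [ 0.6491 -0.2019] [ 0.6509 -0.2027]
w red 4381.5 [252. 224.] [134.  40.] [ 0.5638 -0.1878]
w red 175.5 [329.2 210.2] [24.1 13.5] [ 0.5638 -0.2599]
s yel 38.0 [287.1 156.9] [ 0.638  -0.2358] [ 0.616 -0.199]
s yel 13.5 [297.9 158.1] [ 0.6041 -0.2513] [ 0.5835 -0.2138]
s yel 1.5 [285.5 149. ] [ 0.6651 -0.268 ] [ 0.642  -0.2299]
s red 107.5 [291.4 144.8] [25.5  8.3] [ 0.6683 -0.3127]
s red 3.5 [311. 164.] [2. 2.] [ 0.5588 -0.2634]
[[151.0, 289.2, 244.0], [152.0, 289.1, 332.0], [153.0, 289.1, 347.0], [154.0, 289.0, 320.0], [155.0, 288.8, 250.0], [156.0, 290.6, 274.0], [157.0, 292.0, 235.0]]
slope 0.394
```

The pointer moved only 10 mm for 24 mm of hand travel, so the key is twisting in the pads and leaning against the recess at about 0.25 rad, which is too much. I'll go back to closed, which straightens the key. Then I'll twist it anticlockwise until the knob meets its stop and the square shank wedges in the recess. That takes up the play that lets it lean.

Emit:
play_rows([
  [[0.004,-0.001,0,0,0,0,0],[0.006,-0.0015,0,0,0,0,0],[0.006,-0.0015,0,0,0,0,0],[0.006,-0.0015,0,0,0,0,0],[0.006,-0.0015,0,0,0,0,0],[0.006,-0.0015,0,0,0,0,0],[0.005,-0.0013,0,0,0,0,0],[0.003,-0.0008,0,0,0,0,0],[0,0,0,0,0,0,0]],
])

```text
time: 22.95
tool_pos: [0.6336, -0.2041, 0.106]
tool_rot: [-0.003, 0.996, -0.092, -0.003]
contact_force: [-5.2, 3.1, 7.4]
gripper_width: 0.168
grasp_force: 63.1
```

```bash
cat >> st.py <<'E'
# lean: bar centre in the side view against the upright place above the socket (from the pointer)
P=[onz(w,*r[0],.0275,1) for a,r,c in blobs(w,(18,130,90),(34,255,255),(285,100,420,380),100)[:1]]
if P:
    S=P[0]+[.0107,.0441,.037];m=blobs(w,(172,120,40),(6,255,255),(285,100,420,380),30)
    q=proj(g,S+[0,0,.0585]);d=b-q;J=np.array([proj(g,S+[.001,0,.0585])-q,proj(g,S+[0,.001,.0585])-q]).T
    print('socket',S.round(4),'bar offset mm',np.linalg.solve(J,d).round(1))
    if m: M=onz(w,*m[0][1][0],.0175,1);print('to mark mm',(1000*(P[0]-M)@e).round(1))
E
python3 st.py
```

```text
22.95 [ 0.63361194 -0.20414342  0.10602307] 0.16830580333246745 63.092245305888355 [-5.17183392  3.05310857  7.44196987] [0.63 1.26 0.06] yaw -100.6
w yel 343.0 [305.  194.4] [34.1 11.7] [ 0.6249 -0.2494] [ 0.6366 -0.2446]
w yel 38.5 [231.5 198.5] [13.  5.] [ 0.6328 -0.1865] [ 0.6433 -0.1912]
w yel 21.0 [271.  212.5] [4. 9.] [ 0.614  -0.2177] [ 0.6274 -0.2177]
w red 4508.0 [252.5 229.5] [141.  37.] [ 0.5971 -0.1982]
w red 167.5 [323.1 247.7] [21.8 14.8] [ 0.5651 -0.2617]
s yel 33.0 [282.7 154.3] [ 0.6574 -0.2385] [ 0.6346 -0.2017]
s yel 15.0 [294.4 154.2] [ 0.6249 -0.262 ] [ 0.6034 -0.2241]
s red 111.5 [283.5 139. ] [23.5  8.7] [ 0.7097 -0.3243]
s red 3.5 [311. 164.] [2. 2.] [ 0.5588 -0.2634]
[[145.0, 282.2, 249.0], [146.0, 282.6, 302.0], [147.0, 282.6, 347.0], [148.0, 282.7, 363.0], [149.0, 282.8, 392.0], [150.0, 282.8, 410.0], [151.0, 282.9, 322.0], [152.0, 283.7, 271.0], [153.0, 284.7, 251.0], [154.0, 285.9, 212.0]]
slope 0.33
socket [ 0.6356 -0.2053  0.0645] bar offset mm [ 2.1 -2.5]
to mark mm 54.9
```

Emit:
play_rows([
  [[-0.002,0.0005,0,0,0,6,0],[0,0,0,0,0,8,0],[0,0,0,0,0,8,0],[0,0,0,0,0,8,0],[0,0,0,0,0,8,0],[0,0,0,0,0,8,0],[0,0,0,0,0,6,0],[0,0,0,0,0,0,0]],
])

```text
time: 23.85
tool_pos: [0.6321, -0.2057, 0.106]
tool_rot: [-0.001, 0.935, 0.353, -0.003]
contact_force: [-3.0, -2.8, 6.1]
gripper_width: 0.169
grasp_force: 62.7
```

```bash
python3 -c "
from h import *
s=manip.state();print(s['ft_torque'],s['contact_force'],s['joint_pos'].round(2))"
```

```text
[-0.83209784  0.82410959 -0.02394743] [-3.04896821 -2.84354982  6.07387089] [-0.42  0.23  1.6  -0.    1.32  0.42]
```

Emit:
play_rows([
  [[0,0,0,0,0,5,0],[0,0,0,0,0,4,0],[0,0,0,0,0,0,0]],
])

```text
time: 24.15
tool_pos: [0.6326, -0.2056, 0.106]
tool_rot: [-0.0, 0.905, 0.425, -0.003]
contact_force: [-2.8, -3.5, 4.9]
gripper_width: 0.168
grasp_force: 62.5
```

```bash
python3 -c "
from h import *
s=manip.state();print(s['ft_torque'],s['contact_force'],s['joint_pos'].round(2))"; python3 st.py
```

```text
[-0.93138921  0.7412613  -0.00652039] [-2.76167212 -3.45724715  4.88489178] [-0.42  0.23  1.6  -0.    1.32  0.27]
24.15 [ 0.63255261 -0.20558508  0.10603983] 0.1678925480726929 62.45878230489325 [-2.76167212 -3.45724715  4.88489178] [-0.93  0.74 -0.01] yaw -39.7
w yel 68.0 [274.4 201.7] [16.  8.] [ 0.6434 -0.2232] [ 0.6485 -0.2125]
w yel 40.0 [278.1 233.2] [16.5  5.4] [ 0.6277 -0.2485] [ 0.6352 -0.234 ]
w yel 21.0 [380.  101.5] [ 3. 10.] [ 0.7704 -0.2121] [ 0.7563 -0.2031]
w yel 17.0 [232.5 208.5] [7. 3.] [ 0.6116 -0.2049] [ 0.6215 -0.1969]
w red 4482.0 [252.5 230.5] [141.  37.] [ 0.6091 -0.2351]
s yel 35.5 [283.5 153.5] [ 0.6577 -0.2438] [ 0.6348 -0.2067]
s yel 16.5 [295. 154.] [ 0.6237 -0.264 ] [ 0.6023 -0.2261]
s red 140.5 [283.5 140. ] [ 8.8 25.3] [ 0.7066 -0.3195]
s red 3.0 [311. 164.] [2. 2.] [ 0.5588 -0.2634]
[[145.0, 283.5, 185.0], [146.0, 283.0, 325.0], [147.0, 283.0, 341.0], [148.0, 283.0, 363.0], [149.0, 283.1, 369.0], [150.0, 283.1, 312.0], [151.0, 283.1, 222.0], [152.0, 283.9, 221.0], [153.0, 285.1, 273.0], [154.0, 285.6, 258.0], [155.0, 284.8, 200.0]]
slope 0.228
```

Emit:
play_rows([
  [[0,0,0,0,0,4,0],[0,0,0,0,0,4,0],[0,0,0,0,0,0,0]],
])

```text
time: 24.55
tool_pos: [0.6328, -0.2058, 0.1061]
tool_rot: [-0.0, 0.873, 0.487, -0.003]
contact_force: [-3.5, -4.9, 5.2]
gripper_width: 0.171
grasp_force: 62.2
```

```bash
python3 -c "
from h import *
s=manip.state();print(s['time'],s['ft_torque'],s['contact_force'],s['tool_rot'],s['gripper_width'])"
```

```text
24.55 [-1.12451696  0.67271843 -0.00741731] [-3.52917141 -4.89513647  5.1612403 ] [-3.28932506e-05  8.73386506e-01  4.87020113e-01 -2.72400738e-03] 0.1714277107939238
```

Emit:
play_rows([
  [[0,0,0,0,0,4,0],[0,0,0,0,0,4,0],[0,0,0,0,0,0,0]],
])

```text
time: 24.85
tool_pos: [0.633, -0.206, 0.1061]
tool_rot: [0.0, 0.837, 0.547, -0.003]
contact_force: [-2.4, -6.3, 3.8]
gripper_width: 0.168
grasp_force: 62.1
```

```bash
python3 -c "
from h import *
s=manip.state();print(s['time'],s['ft_torque'],s['contact_force'],s['tool_rot'],s['gripper_width'])"
```

```text
24.85 [-1.24467032  0.45823772 -0.03925142] [-2.38211235 -6.25983264  3.76981423] [ 4.09802174e-04  8.37297746e-01  5.46740149e-01 -2.74354714e-03] 0.16821176129206025
```

The key is twisted 45° relative to the knob, which should be at its stop, so the shank's corners (13.4 mm across) wedge in the 13 mm recess. I'm starting the pull gently and checking the lean.

Emit:
play_rows([
  [[-0.003,0,0,0,0,0,0],[-0.003,0.0005,0,0,0,0,0],[-0.004,0.001,0,0,0,0,0],[-0.004,0.001,0,0,0,0,0],[-0.004,0.001,0,0,0,0,0],[0,0,0,0,0,0,0]],
])

```text
time: 25.45
tool_pos: [0.6166, -0.2026, 0.1061]
tool_rot: [0.002, 0.838, 0.546, -0.001]
contact_force: [2.8, -5.5, 0.5]
gripper_width: 0.174
grasp_force: 60.4
```

```bash
cat > ln.py <<'E'
from h import *
from scipy.spatial.transform import Rotation as Ro
s=manip.state();R=Ro.from_quat(np.roll(s['tool_rot'],-1)).as_matrix();tp=s['tool_pos']
print(s['time'],tp.round(4),s['gripper_width'].round(3),s['grasp_force'].round(1),s['contact_force'].round(1),s['ft_torque'].round(2),'yaw',np.degrees(np.arctan2(R[1,1],R[0,1])).round(1),R[:,2].round(3))
g=grab('side','s%d.png'%int(100*s['time']));w=grab('wrist','w%d.png'%int(100*s['time']))
e=np.array([np.cos(np.radians(14.2)),-np.sin(np.radians(14.2)),0])
def cen(c):
    M=cv2.moments(c);return np.array([M['m10'],M['m01']])/M['m00']
b=cen(blobs(g,(172,110,40),(6,255,255),(265,110,330,160),50)[0][2])
# pointer in the side view, its shift along the slide from the closed view
g0=dict(np.load('pics/side0.npz'));ys=[(a,cen(c)) for a,r,c in blobs(g,(16,110,80),(34,255,255),(290,146,325,175),5)];print('s yel',[(a,c.round(1)) for a,c in ys])
p0=cen([c for a,r,c in blobs(g0,(16,110,80),(34,255,255),(290,146,300,160),5)][0])
k=onz(g0,*p0,.0275)
if ys:
    op=-(onz(g,*ys[0][1],.0275)-k)@e;S=np.array([.6358,-.2047,.0645])-op*e
    q=proj(g,S+[0,0,.0585]);J=np.array([proj(g,S+[.001,0,.0585])-q,proj(g,S+[0,.001,.0585])-q]).T
    print('opening mm',(1000*op).round(1),'bar offset mm',np.linalg.solve(J,b-q).round(1),'tool-socket mm',(1000*(tp-S)[:2]).round(1))
for a,r,c in blobs(w,(18,130,90),(34,255,255),(150,100,420,380),15)[:4]: print('w yel',a,np.round(r[0]),np.round(r[1],1),onz(w,*r[0],.0275,1)[:2].round(4))
for a,r,c in blobs(w,(172,120,40),(6,255,255),(150,100,420,380),15)[:3]: print('w red',a,np.round(r[0]),np.round(r[1],1),onz(w,*r[0],.0175,1)[:2].round(4))
E
python3 ln.py
```

```text
Traceback (most recent call last):
  File "ln.py", line 4, in <module>
    print(s['time'],tp.round(4),s['gripper_width'].round(3),s['grasp_force'].round(1),s['contact_force'].round(1),s['ft_torque'].round(2),'yaw',np.degrees(np.arctan2(R[1,1],R[0,1])).round(1),R[:,2].round(3))
                                ^^^^^^^^^^^^^^^^^^^^^^^^
AttributeError: 'float' object has no attribute 'round'
```

```bash
sed -i "s/s\['gripper_width'\].round(3),s\['grasp_force'\].round(1)/s['gripper_width'],s['grasp_force']/" ln.py; python3 ln.py
```

```text
25.45 [ 0.6166 -0.2026  0.1061] 0.17387928055489313 60.4132934845984 [ 2.8 -5.5  0.5] [-1.39 -0.76 -0.08] yaw -23.8 [ 0.001 -0.004 -1.   ]
s yel [(12.5, array([297.5, 155.9])), (4.0, array([290.5, 153.5]))]
opening mm 10.3 bar offset mm [-5.1  9.2] tool-socket mm [-9.2 -0.4]
w yel 454.5 [409. 119.] [39.9 14. ] [ 0.7746 -0.1958]
w yel 184.0 [277. 202.] [25.  13.7] [ 0.6344 -0.218 ]
w red 4486.0 [251. 230.] [ 37.7 141.2] [ 0.6015 -0.2361]
```

Emit:
play_rows([
  [[-0.003,-0.001,0,0,0,0,0],[-0.004,0,0,0,0,0,0],[-0.004,0.001,0,0,0,0,0],[-0.004,0.001,0,0,0,0,0],[0,0,0,0,0,0,0]],
])

```text
time: 26.05
tool_pos: [0.6021, -0.2011, 0.106]
tool_rot: [0.002, 0.838, 0.546, -0.0]
contact_force: [5.8, -5.3, -0.2]
gripper_width: 0.167
grasp_force: 59.9
```

```bash
python3 ln.py
```

```text
26.05 [ 0.6021 -0.2011  0.106 ] 0.16723809134504744 59.93236264970619 [ 5.8 -5.3 -0.2] [-1.14 -1.15 -0.05] yaw -23.8 [ 0.002 -0.003 -1.   ]
s yel [(18.0, array([299.8, 158.3])), (14.0, array([291.8, 157.9]))]
opening mm 24.5 bar offset mm [-5.4  5.9] tool-socket mm [-9.9 -2.4]
w yel 218.5 [272. 200.] [20.6 20.6] [ 0.6167 -0.2128]
w yel 97.5 [416. 116.] [33.  5.] [ 0.7687 -0.1943]
w red 4481.0 [251. 229.] [ 37.7 141. ] [ 0.5875 -0.234 ]
```

The jaw now follows the hand one for one (14 mm for 14 mm), the lean stays small and the grip is firm. Continuing the pull.

Emit:
play_rows([
  [[-0.003,0.0007,0,0,0,0,0],[-0.004,0.001,0,0,0,0,0],[-0.004,0.001,0,0,0,0,0],[-0.004,0.001,0,0,0,0,0],[-0.004,0.001,0,0,0,0,0],[-0.004,0.001,0,0,0,0,0],[0,0,0,0,0,0,0]],
])

```text
time: 26.85
tool_pos: [0.5798, -0.1954, 0.1061]
tool_rot: [0.003, 0.838, 0.546, 0.001]
contact_force: [7.4, -5.0, -3.0]
gripper_width: 0.168
grasp_force: 59.9
```

```bash
python3 ln.py
```

```text
26.85 [ 0.5798 -0.1954  0.1061] 0.167766826223181 59.9135993552045 [ 7.4 -5.  -3. ] [-1.22 -1.63 -0.1 ] yaw -23.8 [ 0.004 -0.004 -1.   ]
s yel [(24.0, array([294.2, 161.3])), (18.0, array([304.2, 161.4]))]
opening mm 23.2 bar offset mm [-29.5  11.7] tool-socket mm [-33.5   3.6]
w yel 284.5 [273. 200.] [23.3 24. ] [ 0.5952 -0.2072]
w red 4476.5 [251. 229.] [ 38.2 140.5] [ 0.5655 -0.228 ]
```

```bash
python3 - <<'E'
from h import *
g=dict(np.load('pics/side0.npz'));t=grab('top','topE.png')
e=np.array([np.cos(np.radians(14.2)),-np.sin(np.radians(14.2)),0])
f=lambda a,b,z:(1000*(onz(g,*a,z)-onz(g,*b,z))@e).round(1)
print('brass',f((283.1,153.9),(294.2,161.3),.0645),'pointer',f((294.5,154.4),(304.2,161.4),.0275))
for n,lo,hi in(('yel',(16,110,80),(34,255,255)),('red',(172,110,40),(6,255,255))):
    for a,r,c in blobs(t,lo,hi,(300,165,350,225),4)[:4]:print('top',n,a,np.round(r[0],1),np.round(r[1],1),onz(t,*r[0],.0275)[:2].round(4),onz(t,*r[0],.02)[:2].round(4))
E
```

```text
brass 50.6 pointer 47.6
top red 1885.5 [324.5 194.5] [59. 49.] [ 0.576  -0.2247] [ 0.577  -0.2261]
top red 6.5 [335.5 200. ] [2. 5.] [ 0.5576 -0.2595] [ 0.5584 -0.2611]
```

Emit:
play_rows([
  [[-0.003,0.0007,0,0,0,0,0],[-0.003,0.0007,0,0,0,0,0],[-0.002,0.0005,0,0,0,0,0],[0,0,0,0,0,0,0]],
])

```text
time: 27.4
tool_pos: [0.5724, -0.1929, 0.1069]
tool_rot: [0.002, 0.838, 0.546, 0.001]
contact_force: [8.2, -2.7, 1.5]
gripper_width: 0.002
grasp_force: 6.9
```

```bash
python3 ln.py; python3 - <<'E'
from h import *
import glob
g=dict(np.load('pics/side0.npz'));e=np.array([np.cos(np.radians(14.2)),-np.sin(np.radians(14.2)),0])
P=np.array([.6250,-.2488,.0275]);M=np.array([.5632,-.2595,.02])
print('side proj pointer closed',proj(g,P).round(1),'mark',proj(g,M).round(1),'pointer level',proj(g,P-.0573*e).round(1))
f=sorted(glob.glob('pics/w2[0-9][0-9][0-9].npz'))[-1];w=dict(np.load(f));K=w['mtx']
for X in(P-.0565*e,M):
    p=w['R']@X+w['t'];h=np.hypot(*p[:2]);u=(K[:2,2]+K[0,0]*np.arctan2(h,p[2])*p[:2]/h);print(f,u.round(),w['frame'][int(u[1])-6:int(u[1])+7:3,int(u[0])-6:int(u[0])+7:3].tolist() if 6<u[1]<377 else '')
x=glob.glob('pics/s2[0-9][0-9][0-9].npz');sd=dict(np.load(sorted(x)[-1]))
h=cv2.cvtColor(sd['frame'],cv2.COLOR_BGR2HSV)
for v in range(157,171):print(v,' '.join('%d/%d/%d'%tuple(h[v,u]) for u in range(301,317)))
E
```

```text
27.4 [ 0.5724 -0.1929  0.1069] 0.002037791330337642 6.905884011648595 [ 8.2 -2.7  1.5] [-0.56 -1.39  0.02] yaw -23.8 [ 0.005 -0.002 -1.   ]
s yel [(19.0, array([304.3, 161.5])), (19.0, array([293.8, 162.4]))]
opening mm 46.0 bar offset mm [-22.1   9.4] tool-socket mm [-18.8   0.5]
w yel 645.5 [274. 198.] [35.5 35.6] [ 0.5897 -0.2036]
w yel 178.0 [279. 238.] [22.9 11. ] [ 0.5793 -0.241 ]
w red 2893.5 [241. 225.] [ 40.6 136.7] [ 0.551  -0.2186]
side proj pointer closed [292.3 156.3] mark [309.4 163. ] pointer level [304.2 164.7]
pics/w2740.npz [268. 237.] [[[92, 97, 121], [255, 255, 255], [254, 255, 255], [255, 255, 255], [26, 250, 255]], [[127, 123, 120], [184, 192, 191], [252, 254, 254], [253, 254, 254], [94, 247, 254]], [[126, 121, 119], [157, 160, 159], [253, 254, 255], [253, 254, 254], [146, 249, 254]], [[130, 125, 123], [144, 144, 141], [255, 255, 255], [255, 255, 255], [211, 255, 255]], [[131, 126, 124], [128, 122, 121], [25, 22, 21], [19, 15, 15], [21, 13, 11]]]
pics/w2740.npz [270. 257.] [[[131, 127, 125], [67, 63, 62], [26, 23, 22], [27, 24, 24], [28, 25, 24]], [[131, 126, 12
[... 2040 characters left out ...]
9
167 110/139/127 109/123/137 110/84/149 108/46/162 94/12/173 38/15/200 24/24/219 26/29/222 23/33/216 21/36/189 17/53/159 14/86/128 13/117/113 14/135/108 14/146/103 14/157/99
168 109/153/132 109/145/135 109/132/137 109/105/143 109/65/153 101/17/168 35/15/205 33/21/221 30/21/220 27/27/214 24/35/187 22/49/155 16/65/133 16/99/118 14/125/108 15/143/102
169 110/150/136 110/150/136 110/145/137 109/143/137 110/115/138 108/42/156 56/11/190 35/22/213 30/23/219 30/24/219 30/26/209 25/31/190 23/42/162 20/61/137 16/91/121 16/117/109
170 110/145/137 109/151/135 110/147/135 110/140/133 110/116/130 109/50/148 68/6/180 36/19/212 35/21/216 32/24/216 31/25/216 29/26/210 29/27/191 23/37/174 21/51/154 18/74/127
```

The grip popped again at about 9 N and 47 mm of opening. The wedged key leaned about 5° against the upright pads. The wedge itself held well, so I'll ease back, regrip quickly with the tool tilted to match the key's lean, and pull in that attitude.

Emit:
play_rows([
  [[0.005,-0.0013,0,0,0,0,0],[0.006,-0.0015,0,0,0,0,0],[0.006,-0.0015,0,0,0,0,0],[0.006,-0.0015,0,0,0,0,0],[0.006,-0.0015,0,0,0,0,0],[0.006,-0.0015,0,0,0,0,0],[0.006,-0.0015,0,0,0,0,0],[0.005,-0.0013,0,0,0,0,0],[0.003,-0.0008,0,0,0,0,0]],
])

```text
time: 28.4
tool_pos: [0.6204, -0.2051, 0.1073]
tool_rot: [0.001, 0.837, 0.547, -0.0]
contact_force: [2.0, -1.9, 6.9]
gripper_width: 0.004
grasp_force: 9.7
```

Emit:
play_rows([
  [[0,0,0.03,0,0,0,0],[0,0,0.04,0,0,0,0.5],[-0.013,-0.03,0.025,0,0,0,1],[-0.018,-0.042,0,0,0,0,1],[0,0,0,0,0,0,1]],
])

```text
time: 28.9
tool_pos: [0.5853, -0.2797, 0.2004]
tool_rot: [-0.001, 0.838, 0.545, -0.002]
contact_force: [0.3, 0.3, 0.1]
gripper_width: 0.679
grasp_force: 0.0
```

```bash
cat > kp.py <<'E'
from h import *
from scipy.spatial.transform import Rotation as Ro
s=manip.state();R=Ro.from_quat(np.roll(s['tool_rot'],-1)).as_matrix()
print(s['time'],s['tool_pos'].round(4),'yaw',np.degrees(np.arctan2(R[1,1],R[0,1])).round(1),s['joint_pos'].round(2))
w=grab('wrist','wk%d.png'%int(100*s['time']));sd=grab('side','sk%d.png'%int(100*s['time']))
a,r,c=blobs(w,(172,120,40),(6,255,255),(180,5,330,240),50)[0];b=cv2.boxPoints(r)
P=np.array([onz(w,*p,.127,True) for p in b]);C=onz(w,*r[0],.127,True)
d=[P[1]-P[0],P[2]-P[1]];L=max(d,key=np.linalg.norm)
rs=blobs(sd,(172,120,40),(6,255,255),(255,110,310,165),50)[0]
print(a,np.round(r[0]),np.round(r[1]),'C',C.round(4),'len',[np.linalg.norm(x).round(4) for x in d],'bar dir',np.degrees(np.arctan2(L[1],L[0])).round(1),'tri',tri(ray(w,*r[0],True),ray(sd,*rs[1][0])).round(4))
for a,r,c in blobs(w,(18,120,80),(34,255,255),(180,5,380,240),6)[:3]: print('yel',a,np.round(r[0],1),np.round(r[1]),[onz(w,*r[0],z,1)[:2].round(4) for z in(.0275,.0645)])
E
python3 kp.py
```

```text
28.9 [ 0.5853 -0.2797  0.2004] yaw -23.9 [-0.56  0.12  1.56 -0.    1.47 -0.14]
2051.0 [265.  88.] [97. 23.] C [ 0.6311 -0.2032  0.127 ] len [np.float64(0.0183), np.float64(0.0794)] bar dir -113.8 tri [ 0.6308 -0.2033  0.1255]
yel 558.5 [367.9  33.7] [61. 11.] [array([ 0.7798, -0.1789]), array([ 0.7617, -0.1831])]
yel 72.0 [278.5  93. ] [12. 11.] [array([ 0.6496, -0.2079]), array([ 0.6457, -0.2089])]
yel 67.5 [274.1 141.6] [12.  8.] [array([ 0.6229, -0.2569]), array([ 0.6219, -0.2525])]
```

The key is still wedged at the same yaw and almost upright, with the bar's centre at (0.631,-0.203) and a lean of about 4°. I'll regrip it with the tool tilted to match.

Emit:
play_rows([
  [[0.021,0.0385,0,-0.9,-2,0,1],[0.021,0.0385,-0.01,-0.9,-2.1,0,1],[0,0,-0.016,0,0,0,1],[0,0,0,0,0,0,1],[0,0,0,0,0,0,1]],
])

```text
time: 29.5
tool_pos: [0.6282, -0.1987, 0.1726]
tool_rot: [0.03, 0.836, 0.547, 0.019]
contact_force: [-0.0, 0.1, -0.4]
gripper_width: 1.003
grasp_force: 0.0
```

Emit:
play_rows([
  [[0.001,-0.004,-0.025,0,0,0,1],[0.0015,-0.0006,-0.025,0,0,0,1],[0.0015,-0.0006,-0.0186,0,0,0,1],[0,0,0,0,0,0,0.8],[0,0,0,0,0,0,0.3],[0,0,0,0,0,0,0],[0,0,0,0,0,0,0],[0,0,0,0,0,0,0],[0,0,0,0,0,0,0]],
])

```text
time: 30.4
tool_pos: [0.634, -0.205, 0.1075]
tool_rot: [0.033, 0.836, 0.547, 0.02]
contact_force: [-0.6, 0.8, 3.8]
gripper_width: 0.149
grasp_force: 58.6
```

```bash
python3 ln.py
```

```text
30.4 [ 0.634  -0.205   0.1075] 0.14915434819841739 58.60338885337114 [-0.6  0.8  3.8] [-0.06  0.01 -0.02] yaw -23.6 [ 0.07  -0.032 -0.997]
s yel [(17.0, array([294.5, 154.4]))]
opening mm -2.2 bar offset mm [-4.   5.1] tool-socket mm [-3.9  0.2]
w yel 495.5 [382. 121.] [43.1 13.9] [ 0.7748 -0.1939]
w yel 83.5 [232. 206.] [12.7 11.9] [ 0.6202 -0.2105]
w yel 14.5 [272. 206.] [7. 3.] [ 0.6512 -0.2252]
w red 4174.5 [251. 236.] [137.  38.] [ 0.6228 -0.2471]
w red 24.5 [198. 266.] [15.  4.] [ 0.5624 -0.2557]
```

Gripped, but the bar sits low in the pads. I'll reopen slightly, go 5 mm deeper and regrip for a firmer hold.

Emit:
play_rows([
  [[0,0,0,0,0,0,0.4],[0,0,-0.004,0,0,0,0.4],[0,0,-0.003,0,0,0,0.4],[0,0,0,0,0,0,0.3],[0,0,0,0,0,0,0],[0,0,0,0,0,0,0],[0,0,0,0,0,0,0]],
])

```text
time: 31.2
tool_pos: [0.6326, -0.2044, 0.0979]
tool_rot: [0.031, 0.836, 0.547, 0.019]
contact_force: [1.0, -1.0, -2.7]
gripper_width: 0.188
grasp_force: 60.5
```

Emit:
play_rows([
  [[-0.003,0.0007,0,0,0,0,0],[-0.004,0.001,0,0,0,0,0],[-0.005,0.0013,0,0,0,0,0],[-0.005,0.0013,0,0,0,0,0],[-0.005,0.0013,0,0,0,0,0],[-0.005,0.0013,0,0,0,0,0],[-0.005,0.0013,0,0,0,0,0],[-0.004,0.001,0,0,0,0,0]],
])

```text
time: 32.0
tool_pos: [0.5981, -0.1956, 0.0983]
tool_rot: [0.033, 0.836, 0.547, 0.021]
contact_force: [7.5, -2.0, -9.2]
gripper_width: 0.186
grasp_force: 59.8
```

```bash
python3 ln.py
```

```text
32.0 [ 0.5981 -0.1956  0.0983] 0.18586935113347705 59.82719421386719 [ 7.5 -2.  -9.2] [-0.41 -1.61  0.03] yaw -23.6 [ 0.072 -0.032 -0.997]
s yel [(16.5, array([301.2, 159.8])), (16.5, array([293.2, 159.6]))]
opening mm 33.2 bar offset mm [ 4.  19.2] tool-socket mm [-5.5  1. ]
w yel 206.0 [415. 120.] [39.  8.] [ 0.7691 -0.1933]
w yel 81.0 [275. 209.] [16.9  8.7] [ 0.6163 -0.2157]
w red 4966.5 [251. 242.] [144.  40.] [ 0.5849 -0.2395]
```

Only about 2 mm was lost over 35 mm of pull, and the grip is solid. Continuing towards the mark with a slight downward push.

Emit:
play_rows([
  [[-0.003,0.0007,-0.0005,0,0,0,0],[-0.004,0.001,-0.0005,0,0,0,0],[-0.004,0.001,-0.0005,0,0,0,0],[-0.004,0.001,0,0,0,0,0],[-0.003,0.0008,0,0,0,0,0],[0,0,0,0,0,0,0],[0,0,0,0,0,0,0]],
])

```text
time: 32.8
tool_pos: [0.5815, -0.1915, 0.0983]
tool_rot: [0.034, 0.836, 0.547, 0.022]
contact_force: [8.0, -1.7, -5.9]
gripper_width: 0.19
grasp_force: 60.2
```

```bash
python3 ln.py; python3 - <<'E'
from h import *
import glob
e=np.array([np.cos(np.radians(14.2)),-np.sin(np.radians(14.2)),0])
P=np.array([.6250,-.2488,.0275]);M=np.array([.5632,-.2595,.02])
w=dict(np.load(sorted(glob.glob('pics/w3[0-9][0-9][0-9].npz'))[-1]));K=w['mtx']
for X in(P-.054*e,M):
    p=w['R']@X+w['t'];h=np.hypot(*p[:2]);print((K[:2,2]+K[0,0]*np.arctan2(h,p[2])*p[:2]/h).round())
for lo,hi,n in(((18,90,60),(36,255,255),'y'),((172,90,30),(6,255,255),'r')):
    print(n,[(a,np.round(r[0],1).tolist(),np.round(r[1]).tolist()) for a,r,c in blobs(w,lo,hi,(180,180,330,384),3)[:6]])
E
```

```text
32.8 [ 0.5815 -0.1915  0.0983] 0.1902853843630637 60.18640998689904 [ 8.  -1.7 -5.9] [-0.36 -1.81  0.07] yaw -23.6 [ 0.075 -0.033 -0.997]
s yel [(33.0, array([294.6, 162.2])), (15.0, array([304.6, 162.3]))]
opening mm 27.0 bar offset mm [-18.9  25. ] tool-socket mm [-28.    6.6]
w yel 91.5 [275. 209.] [17.9  9.7] [ 0.6011 -0.2116]
w red 4966.0 [251. 242.] [144.  40.] [ 0.5691 -0.2356]
[256. 245.]
[256. 266.]
y [(415.5, [315.5, 201.0], [24.0, 27.0]), (95.0, [275.1, 208.7], [18.0, 10.0]), (11.5, [230.5, 208.5], [5.0, 3.0]), (6.0, [323.9, 244.3], [2.0, 10.0]), (2.5, [311.2, 246.8], [4.0, 2.0]), (2.0, [186.1, 269.5], [2.0, 8.0])]
r [(4664.5, [251.0, 247.0], [134.0, 40.0])]
```

Emit:
play_rows([
  [[-0.002,0.0005,0,0,0,0,0],[-0.003,0.0007,0,0,0,0,0],[-0.002,0.0005,0,0,0,0,0],[0,0,0,0,0,0,0],[0,0,0,0,0,0,0],[0,0,0,0,0,0,0]],
])

```text
time: 33.5
tool_pos: [0.5748, -0.1898, 0.0983]
tool_rot: [0.035, 0.836, 0.547, 0.023]
contact_force: [9.5, -1.0, -6.5]
gripper_width: 0.189
grasp_force: 60.1
```

```bash
python3 ln.py; python3 - <<'E'
from h import *
import glob
g=dict(np.load(sorted(glob.glob('pics/s3[0-9][0-9][0-9].npz'))[-1]));e=np.array([np.cos(np.radians(14.2)),-np.sin(np.radians(14.2)),0])
ys=[(a,cv2.moments(c)) for a,r,c in blobs(g,(16,110,80),(34,255,255),(299,146,325,175),4)]
for a,M in ys:
    c=(M['m10']/M['m00'],M['m01']/M['m00']);print(a,np.round(c,1),'opening',(1000*(onz(g,294.5,154.5,.0275)-onz(g,*c,.0275))@e).round(1))
    # bar lean
    S=np.array([.6358,-.2047,.0645])-((onz(g,294.5,154.5,.0275)-onz(g,*c,.0275))@e)*e
    q=proj(g,S+[0,0,.0585]);b=blobs(g,(172,110,40),(6,255,255),(265,110,330,162),50)[0][1][0];J=np.array([proj(g,S+[.001,0,.0585])-q,proj(g,S+[0,.001,.0585])-q]).T
    print('bar off mm',np.linalg.solve(J,b-q).round(1),b,q)
for a,r,c in blobs(g,(172,110,40),(8,255,255),(305,158,320,170),2)[:2]:print('red',a,np.round(r[0],1))
E
```

```text
33.5 [ 0.5748 -0.1898  0.0983] 0.18895270129620442 60.141523804923054 [ 9.5 -1.  -6.5] [-0.37 -1.96  0.03] yaw -23.6 [ 0.076 -0.033 -0.997]
s yel [(37.5, array([295. , 163.2])), (18.0, array([305.6, 163.1]))]
opening mm 31.5 bar offset mm [-21.7  24.6] tool-socket mm [-30.4   7.2]
w yel 92.5 [275. 209.] [17.9  9.7] [ 0.5944 -0.2099]
w red 4967.0 [251. 242.] [144.  40.] [ 0.5624 -0.234 ]
18.0 [305.6 163.1] opening 56.6
bar off mm [ 1.9 18.7] (292.1000061035156, 151.1999969482422) [295.79202483 148.25530675]
6.0 [299.7 161.9] opening 39.1
bar off mm [-15.3  23.2] (292.1000061035156, 151.1999969482422) [291.9122311  145.56581341]
red 5.5 [311. 164.]
```

```bash
python3 - <<'E'
from h import *
import glob
g=dict(np.load(sorted(glob.glob('pics/s3[0-9][0-9][0-9].npz'))[-1]));w=dict(np.load(sorted(glob.glob('pics/w3[0-9][0-9][0-9].npz'))[-1]));s=manip.state()
e=np.array([np.cos(np.radians(14.2)),-np.sin(np.radians(14.2)),0]);S=np.array([.6358,-.2047,.0645])-.057*e
for a,r,c in blobs(g,(172,110,40),(6,255,255),(265,110,330,170),20)[:3]:print('side red',a,np.round(r[0],1),np.round(r[1],1),cv2.boxPoints(r).round(1).tolist())
print('socket px',proj(g,S).round(1),'S',S.round(4))
# expected bar corners for an upright key on S, bar dir 66.2 deg
for d in(-.04,.04): print('bar end exp',proj(g,S+[0,0,.0585]+d*np.array([np.cos(1.155),np.sin(1.155),0])).round(1))
h=cv2.cvtColor(g['frame'],cv2.COLOR_BGR2HSV)
for v in range(146,168,1):print(v,' '.join('%d/%d/%d'%tuple(h[v,u]) for u in range(286,303)))
E
```

```text
side red 77.0 [292.1 151.2] [ 8.5 12.5] [[284.6000061035156, 150.1999969482422], [295.79998779296875, 144.60000610351562], [299.6000061035156, 152.1999969482422], [288.3999938964844, 157.8000030517578]]
socket px [294.9 162.4] S [ 0.5805 -0.1907  0.0645]
bar end exp [306.4 144.1]
bar end exp [285.1 152.7]
146 13/154/96 14/154/98 13/154/96 13/149/99 13/148/102 13/145/100 9/118/108 6/101/116 2/134/124 1/165/130 3/174/114 2/98/94 9/35/95 12/13/98 13/23/78 21/51/50 11/43/47
147 14/142/99 13/148/95 12/152/99 11/163/103 9/175/109 7/169/124 5/163/141 3/163/160 2/186/171 1/200/176 1/188/153 1/114/119 8/34/112 8/9/108 30/9/82 17/30/60 10/50/46
148 12/134/105 11/160/110 9/173/118 6/186/133 5/200/153 4/204/170 3/204/185 3/208/200 1/206/212 2/210/208 2/192/179 0/117/140 6/41/118 23/10/105 10/10/80 21/46/56 3/60/51
149 11/149/123 7/180/143 5/204/160 4/217/176 3/215/196 2/217/209 2/215/217 2/219/220 2/224/220 2/215/219 1/191/198 3/129/152 5/46/122 17/18/100 10/22/70 0/47/54 12/83/46
150 9/163/142 4/191/175 2/215/198 2/218/213 2/221/218 2/217/223 2/221/222 2/221/223 2/215/224 2/214/220 2/192/198 2/
[... 2312 characters left out ...]
02
164 0/39/99 174/36/71 178/51/60 16/95/67 18/151/110 20/156/155 20/159/168 20/147/166 19/123/162 18/104/167 18/110/174 19/128/183 20/151/174 20/150/136 18/124/84 18/86/71 22/109/110
165 116/79/107 117/71/79 156/24/54 8/72/57 18/124/80 18/134/110 19/153/125 19/144/135 19/143/141 19/136/156 19/139/167 19/145/172 19/150/155 19/146/112 14/104/71 15/68/60 22/104/96
166 111/125/122 112/104/88 133/43/53 3/60/47 11/91/53 12/88/64 16/112/75 17/123/91 18/130/102 18/139/114 19/142/120 20/141/121 19/135/108 18/118/80 13/70/58 4/32/55 18/35/73
167 109/147/125 112/120/98 120/44/58 3/56/50 9/72/46 8/74/52 6/65/59 13/68/60 15/92/61 14/86/65 16/107/67 14/101/68 13/88/67 16/76/57 5/53/53 165/37/55 117/62/78
```

The side numbers show the pointer at (305.6,163.1), an opening of about 57 mm against the mark at about 57 mm. The key leans about 0.1 rad, the grip is 60 N and the pull about 9.5 N. One hold to confirm it is steady, then I'll hand in.

Emit:
play_rows([
  [[0,0,0,0,0,0,0],[0,0,0,0,0,0,0],[0,0,0,0,0,0,0]],
])

```text
time: 33.9
tool_pos: [0.5748, -0.1898, 0.0983]
tool_rot: [0.035, 0.836, 0.547, 0.023]
contact_force: [9.7, -2.6, -6.5]
gripper_width: 0.185
grasp_force: 60.1
```

```bash
python3 - <<'E'
from h import *
s=manip.state();print(s['time'],s['tool_pos'],s['gripper_width'],s['grasp_force'],s['contact_force'])
assert s['gripper_width']>.15
print(manip.job_done())
E
```

```text
33.9 [ 0.57482753 -0.18981229  0.09829508] 0.1848072278570865 60.13725858552789 [ 9.67038313 -2.62057693 -6.47369809]
the job is handed in; nothing more can be done
None
```

I handed the job in at 33.9 s with the red key gripped at 60 N in the knob, holding the jaw still about 57 mm open, level with the mark by my estimate of ±1–2 mm; the key leans about 0.1 rad (limit 0.2), the grip slipped twice before this hold, and no verdict came back.

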